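Open, load and close the filter magazine for a light measurement

TASK

Take the blue hood off the empty magazine and set it down on the table, then stand every colour filter that lies on the table on edge in the slotted magazine, one to a slot and all the way down; any slot will do. Then put the hood back over them so that it sits level inside the lip on the magazine, and only after that switch the lamp fully on with the lever on its supply. Leave the mouse, the resistor box and the multimeter where they are.

Things in the scene. Friction and masses are not known exactly. Their poses are not given: they have to be found in the camera images.
- filter1: Optical filter, one of up to four: a flat rigid plate 110 x 60 x 10 mm, red pane in a black frame, about 80 g, lying flat on the table at the start. Origin at the plate's centre; x along the 110 mm, y along the 60 mm, z through the 10 mm. Both faces and both ends are alike. Absent in some runs.
- filter2: Optical filter, one of up to four: a flat rigid plate 110 x 60 x 10 mm, green pane in a black frame, about 80 g, lying flat on the table at the start. Origin at the plate's centre; x along the 110 mm, y along the 60 mm, z through the 10 mm. Both faces and both ends are alike. Absent in some runs.
- filter3: Optical filter, one of up to four: a flat rigid plate 110 x 60 x 10 mm, blue pane in a black frame, about 80 g, lying flat on the table at the start. Origin at the plate's centre; x along the 110 mm, y along the 60 mm, z through the 10 mm. Both faces and both ends are alike. Absent in some runs.
- filter4: Optical filter, one of up to four: a flat rigid plate 110 x 60 x 10 mm, yellow pane in a black frame, about 80 g, lying flat on the table at the start. Origin at the plate's centre; x along the 110 mm, y along the 60 mm, z through the 10 mm. Both faces and both ends are alike. Absent in some runs.
- magazine: Filter magazine fixed to the table: grey block 164 (x) x 108 (y) x 78 mm tall with four alike upright slots in its top, in a row along its x. Origin at the centre of its underside, z up. A black lip 5 mm wide and 6 mm high stands around the edge of the top; between the lips lies a recess 154 x 98 mm, which takes the hood.
- slot0 (a point): Centre of the mouth of a slot, level with the magazine's top (78 mm above the table), at -54 mm on the magazine's x; axes as the magazine's. The slots are alike: 18 mm wide (along x), 70 mm long (along y), 70 mm deep. A filter fits only standing on a short end, faces looking along x; it then stands 40 mm out, its centre 15 mm below this point.
- slot1 (a point): Centre of the mouth of a slot, level with the magazine's top (78 mm above the table), at -18 mm on the magazine's x; axes as the magazine's. Like slot0.
- slot2 (a point): Centre of the mouth of a slot, level with the magazine's top (78 mm above the table), at +18 mm on the magazine's x; axes as the magazine's. Like slot0.
- slot3 (a point): Centre of the mouth of a slot, level with the magazine's top (78 mm above the table), at +54 mm on the magazine's x; axes as the magazine's. Like slot0.
- hood: Light-tight blue hood, a box open below, 144 (x) x 88 (y) x 50 mm tall, walls 4 mm, about 250 g, at the start on the empty magazine. Origin at the centre of its lower rim, z up. Black grip bar on top along its x, 90 mm long, 14 wide, from 74 to 88 mm above the rim, on posts at x = -38 and 38 mm. In place it stands on the magazine's top inside the lip, 5 mm spare all round, x along the magazine's x, either way.
- supply: Lamp supply fixed to the table: a grey metal instrument 110 (x) x 100 (y) x 50 mm tall with the toggle lever on top at its middle. Origin at the centre of its underside, z up; the lever swings along its x.
- switch (a joint): Lamp switch, a toggle lever in rad: 0 = off, leaning 0.5 rad from upright towards the supply's -x; 1.0 = fully on, leaning 0.5 rad towards +x. Pivot 72 mm above the table over the middle of the supply. It stays where it is left and takes about 1 N at the tip.
- switch_tip (a point): Centre of the red ball (26 mm across) at the end of the toggle lever, 70 mm from its pivot.
- mouse: Bystander: black computer mouse 100 x 58 x 32 mm. Origin at the centre of its underside.
- resistor_box: Bystander: wooden resistor box 90 x 100 x 70 mm with red sockets up to 84 mm. Origin at the centre of its underside.
- meter: Bystander: white multimeter 150 x 80 x 35 mm lying flat. Origin at the centre of its underside.
Things that resemble listed ones, but are neither listed nor needed, are in the scene too. What is shaped like the filter4 but pink or white is not meant.

How it is judged:
By the outcome, as a careful person would: the job done as asked, in the order asked, and still so for the second after the job is handed in, with the robot touching nothing.
Of filter1, filter2, filter3, filter4 only 2 to 4 are there at a start; the rules pass over those that are not, and their reading is None.
At some moment in a run one of filter1, filter2, filter3, filter4, hood may be knocked a few centimetres aside while the robot is not near it.
It also fails if it takes over 210 s, if anything falls off the work surface, if the arm or the gripper's body presses on something with over 40 N, if the wrist force passes 120 N, or if a joint passes its speed limit or range.

ROBOT

A 6-joint arm with a two-finger parallel gripper is mounted at the origin on the work surface. World frame = base frame: x ahead of the robot, y to its left, z up, the work surface at z = 0. Lengths are in m, angles in rad, forces in N, time in s.
With the tool pointing down it reaches from about 0.35 to 0.775 m from the base axis. Payload 7.3 kg.
Tool frame: the origin (TCP) lies at the very end of the fingers, on their centre line; the grasp point (between the pads) lies 19 mm behind it; z points along the fingers, x is the direction in which the jaws open and shut, and the axes are right-handed (so a half turn about z gives the same grasp; the last joint's range is limited). The gripper opens to 92 mm and grips with 3 to 60 N. Pads are 19 mm wide; open, the fingers measure 130 mm over their backs; the gripper's body (75 mm by 190 mm) begins 47 mm behind the grasp point.
Start: joints at [-1.286, 0.342, 1.524, -0, 1.275, -0.146], TCP at [0.219, -0.477, 0.227] pointing down, gripper open.
Joint ranges: [-2.53, 2.53], [-0.77, 2.02], [0.04, 2.7], [-1, 4.14], [0.28, 2.66], [-3.11, 3.11]. Speed limits (rad/s): [2.57, 2.57, 3.14, 3.14, 3.14, 3.14].

INTERFACE

Orientations are given as [roll, pitch, yaw] about the fixed x, y, z axes, in that order (R = Rz(yaw) Ry(pitch) Rx(roll)).
In Python, from cell import observe, read_camera, camera_params, hand_in gives the robot as it stands.
- The arm moves only by the tool apply_moves, never from a script. Its argument "increments" is a list of rows, each an object with "grip": the opening, from 0 (shut) to 1 (fully open); "linear": the shift along the world's x, y, z in mm, a list of three; "turn": the turn, a rotation vector about the world's x, y, z in units of 6 degrees (1.0 is 6 degrees), a list of three. A call has 1 to 10 rows; each row is the pose to reach, as a shift and turn from the pose commanded when the call began; what a row does not reach only later rows make up. A row lasts 1/10 s, in which the tool goes at most 50 mm and 8.59 degrees, less where a joint would pass 70% of its speed; a pose out of reach is approached as far as the arm can. A call with a gripper value outside its range is refused whole. The fingers move at their own pace and stop on an object; "grip_force" is the grip in N (left out, the last holds). Time passes only in rows, so rows that repeat a pose let the fingers close. It gives the time, the measured TCP pose, the force and the opening at its end, in the units of the state.
- observe(): the state, without advancing time (a new reading comes with each control period).
- read_camera(name): name is "scene" or "side" or "wrist"; returns the picture (420x560x3 uint8, red, green, blue); there is no depth.
- camera_params(name): a dict with "camera_matrix" (3x3 intrinsics, pixels), "k1" (the pictures are not rectified: a ray, as slopes to the right and down, at radius r is drawn at 1 + k1 r^2 times it, then the intrinsics apply), "world_to_cam" (4x4, takes a point from world to camera coordinates); the wrist camera has in their place "hand_eye" (4x4, takes a point from camera to tool coordinates, whose origin is the TCP and whose axes are the tool frame's). Camera axes: x right, y up, looking along -z (the intrinsics and any distortion apply to the point x, -y, -z); pixel columns grow to the right and rows downward; lengths in m; the calibration is good to about 2 mm. A picture is of the moment at which its call begins: read the wrist's pose just before it. camera_params takes no time and is no camera call.
- hand_in(): hands the job in, once; it reports no verdict.
The state is a dict: "time": time; "qpos": joint angles; "qvel": joint speeds; "joint_efforts": joint torques, N m; "tool_pos": TCP position; "tool_rot": TCP orientation; "contact_force": force on the tool from outside, world axes, zero at the start; "torque": the same for the moment, N m; "opening": finger opening in m.
Only numpy, scipy, OpenCV 4.12 (cv2) and the standard library are available. Lean on these libraries where they do the work, as an engineer would, in place of code of your own. Each camera call takes 0.05 s, during which the arm holds its last target.

## Working session

There is one attempt and no reset: what is moved stays moved. The work goes in short steps, Python scripts to look and compute and a tool call to move; the robot and the scene stay as the last step left them, time stands still between calls to the robot, and variables do not carry over. Pictures are saved under pics/ and viewed, and the job is handed in when it is done.

Besides the shell and the picture viewer there is one more tool, called after "Emit:" as name(argument=value, ...) on one line, values as JSON. apply_moves: Moves the arm, as the interface text tells. Its arguments: {"type":"object","properties":{"increments":{"type":"array","items":{"type":"object","properties":{"grip":{"type":"number"},"linear":{"type":"array","items":{"type":"number"}},"turn":{"type":"array","items":{"type":"number"}}}}},"grip_force":{"type":"number"}},"required":["increments"]}

```bash
mkdir -p pics; ls; python3 - <<'E'
from cell import *
import cv2
s=observe();print(s)
for n in("scene","side","wrist"):
    p=camera_params(n);print(n,p)
    cv2.imwrite(f"pics/a_{n}.png",read_camera(n)[:,:,::-1])
E
```

```text
pics
{'time': 0.0, 'qpos': array([-1.28597645e+00,  3.42723810e-01,  1.52501578e+00, -1.07087348e-05,
        1.27541978e+00, -1.46016633e-01]), 'qvel': array([-0.00027907,  0.00135852,  0.00021395,  0.00017637, -0.00064777,
        0.00015654]), 'joint_efforts': array([-2.78226122e-03, -4.31250465e+01, -2.44225019e+01,  7.15340814e-02,
        5.58321748e-02, -9.66463176e-05]), 'tool_pos': array([ 0.21914797, -0.4766178 ,  0.22604484]), 'tool_rot': array([-3.14137483e+00,  1.55153935e-03, -1.13995652e+00]), 'contact_force': array([-0.31246977, -0.2093614 ,  0.32482359]), 'torque': array([-0.00643185,  0.050609  ,  0.0351337 ]), 'opening': 0.09160225658346867}
scene {'camera_matrix': array([[385.53876717,   0.        , 285.7341509 ],
       [  0.        , 385.53876717, 210.02617596],
       [  0.        ,   0.        ,   1.        ]]), 'k1': -0.031098936836919645, 'world_to_cam': array([[ 0.11681076,  0.99303528, -0.01536828, -0.11743987],
       [-0.56385995,  0.0790494 ,  0.82207855,  0.21060084],
       [ 0.81756786, -0.08736207,  0.56916665, -1.52113456],
       [ 0.        ,  0.
[... 366 characters left out ...]
, -0.23461111],
       [-0.33332677,  0.54575674,  0.76879311, -1.52591349],
       [ 0.        ,  0.        ,  0.        ,  1.        ]])}
wrist {'camera_matrix': array([[325.90306452,   0.        , 275.39001893],
       [  0.        , 325.90306452, 212.24336985],
       [  0.        ,   0.        ,   1.        ]]), 'k1': -0.05363811279579673, 'hand_eye': array([[ 9.99999973e-01, -2.27405513e-04,  3.72664379e-05,
        -8.40770400e-04],
       [-2.10414412e-04, -9.67021363e-01, -2.54695187e-01,
        -6.82255403e-02],
       [ 9.39565312e-05,  2.54695172e-01, -9.67021386e-01,
        -1.56866305e-01],
       [ 0.00000000e+00,  0.00000000e+00,  0.00000000e+00,
         1.00000000e+00]])}
```

View pics/a_scene.png

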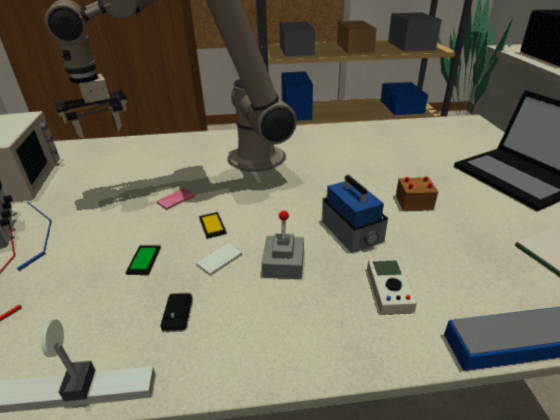

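View pics/a_side.png

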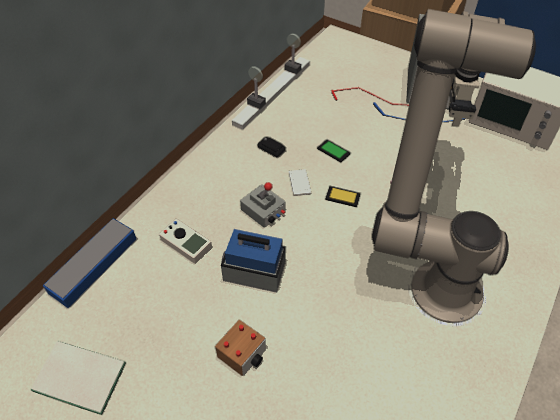

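View pics/a_wrist.png

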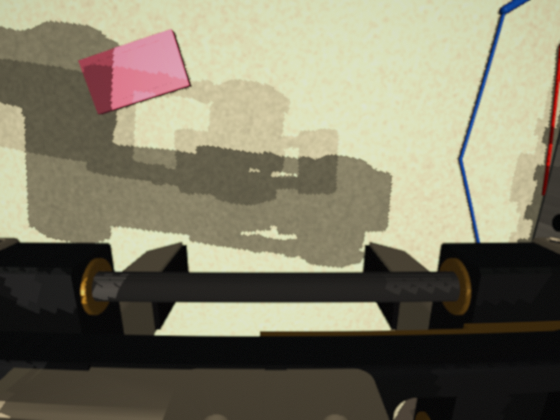

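The scene picture shows a green filter at about (144,259), a yellow one at about (212,224), the hooded magazine at about (355,210), and the supply with its lever ball at (284,215). Pink and white decoys are also there. I'll crop in closer next.

```bash
cat > h.py <<'E'
import numpy as np, cv2
from cell import *
from scipy.spatial.transform import Rotation as Rn
def w2c(n):
    p=camera_params(n)
    if n=="wrist":
        s=observe();T=np.eye(4);T[:3,:3]=Rn.from_euler('xyz',s['tool_rot']).as_matrix();T[:3,3]=s['tool_pos']
        return p,np.linalg.inv(T@p['hand_eye'])
    return p,p['world_to_cam']
def proj(n,P,M=None):
    p,W=w2c(n)
    if M is not None: W=M
    P=np.atleast_2d(P);c=P@W[:3,:3].T+W[:3,3]
    a=np.c_[c[:,0]/-c[:,2],-c[:,1]/-c[:,2]];a=a*(1+p['k1']*(a**2).sum(1,keepdims=True))
    K=p['camera_matrix'];return np.c_[a[:,0]*K[0,0]+K[0,2],a[:,1]*K[1,1]+K[1,2]]
def unproj(n,uv,z,M=None):
    p,W=w2c(n)
    if M is not None: W=M
    uv=np.atleast_2d(np.array(uv,float));K=p['camera_matrix']
    d=np.c_[(uv[:,0]-K[0,2])/K[0,0],(uv[:,1]-K[1,2])/K[1,1]];a=d.copy()
    for _ in range(20):a=d/(1+p['k1']*(a**2).sum(1,keepdims=True))
    r=np.c_[a[:,0],-a[:,1],-np.ones(len(a))]@W[:3,:3]
    o=-W[:3,:3].T@W[:3,3]
    z=np.broadcast_to(z,(len(r),))
    return o+r*((z-o[2])/r[:,2])[:,None]
def snap(n,name):
    im=read_camera(n)[:,:,::-1].copy();cv2.imwrite(f"pics/{name}.png",im);return im
def crop(src,x0,y0,x1,y1,f,name):
    im=cv2.imread(f"pics/{src}.png")[y0:y1,x0:x1];im=cv2.resize(im,None,fx=f,fy=f,interpolation=cv2.INTER_CUBIC);cv2.imwrite(f"pics/{name}.png",im)
def blobrect(im,lo,hi,n,z,M=None):
    hsv=cv2.cvtColor(im,cv2.COLOR_BGR2HSV);m=cv2.inRange(hsv,np.array(lo),np.array(hi))
    c=max(cv2.findContours(m,0,2)[0],key=cv2.contourArea)
    w=unproj(n,c[:,0,:],z,M)[:,:2]
    r=cv2.minAreaRect((w*1000).astype(np.float32));return r,cv2.contourArea(c)
E
python3 - <<'E'
from h import *
crop("a_scene",310,165,400,255,6,"c1");crop("a_side",210,170,300,300,5,"c2");crop("a_scene",110,190,310,290,4,"c3")
for n in("scene","side"):
    im=cv2.imread(f"pics/a_{n}.png")
    print(n,"green",blobrect(im,(50,150,60),(75,255,255),n,.01),"yellow",blobrect(im,(18,180,80),(32,255,255),n,.01))
E
```

```text
scene green (((567.0056762695312, -331.4851989746094), (46.66095733642578, 80.47846221923828), 81.23051452636719), 325.5) yellow (((434.2786865234375, -154.30035400390625), (87.88813781738281, 47.22420120239258), 14.80185317993164), 248.0)Traceback (most recent call last):
  File "<stdin>", line 5, in <module>
  File "h.py", line 32, in blobrect
    c=max(cv2.findContours(m,0,2)[0],key=cv2.contourArea)
ValueError: max() iterable argument is empty
```

View pics/c1.png

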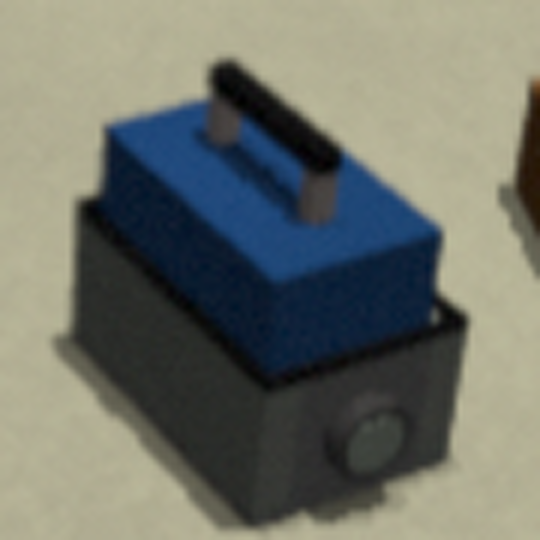

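View pics/c2.png

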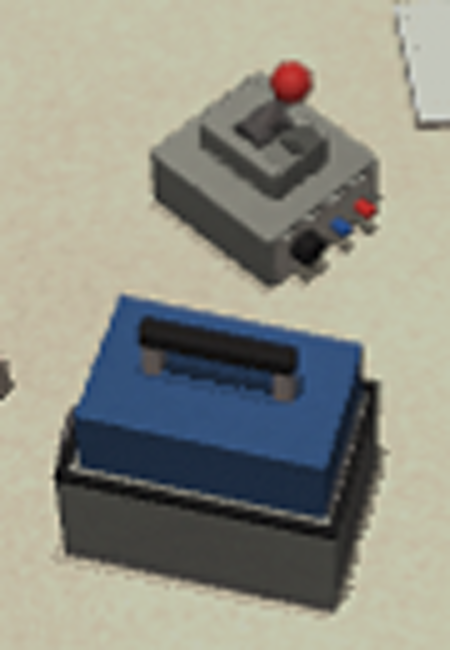

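View pics/c3.png

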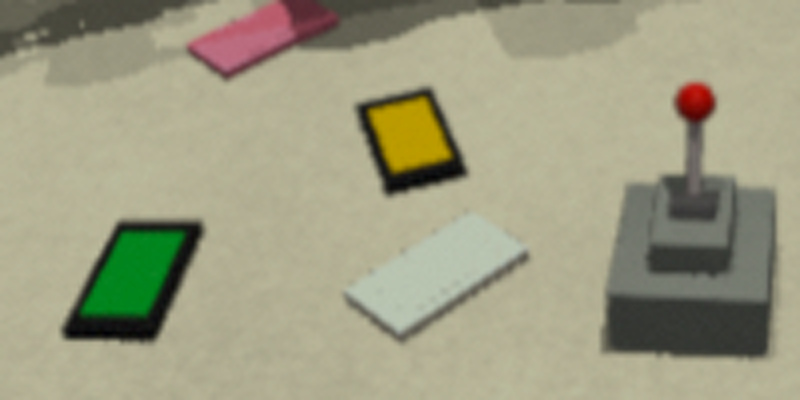

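```bash
cat > fit.py <<'E'
from h import *
from scipy.optimize import least_squares
def c(o,s,p): p=np.array(p,float);return np.array(o)+(p+.5)/s-.5
sc=lambda *p:c((310,165),6,p); sd=lambda *p:c((210,170),5,p); s3=lambda *p:c((110,190),4,p)
def pose(q,P):
    x,y,a=q;P=np.array(P,float);r=np.array([[np.cos(a),-np.sin(a)],[np.sin(a),np.cos(a)]])
    o=P.copy();o[:,:2]=P[:,:2]@r.T+[x,y];return o
def fit(obs,q0):
    f=lambda q:np.concatenate([(proj(n,pose(q,[P]))[0]-uv) for n,uv,P in obs])
    s=least_squares(f,q0);return s.x,np.abs(s.fun).round(1)
E
python3 - <<'E'
from fit import *
print("near,right,left lip scene",unproj("scene",[sc(265,388),sc(467,318),sc(80,200)],.084))
print("side L,R,RR",unproj("side",[sd(60,478),sd(338,535),sd(378,382)],.084))
print("bar ends scene",unproj("scene",[sc(228,70),sc(325,155)],.078+.088),"side",unproj("side",[sd(145,325),sd(297,352)],.166))
# ball triangulate
a=sc;u1=s3(695,102);u2=sd(292,82)
f=lambda X:np.r_[proj("scene",X)[0]-u1,proj("side",X)[0]-u2]
r=least_squares(f,[.5,0,.13]);print("ball",r.x,r.fun)
print("supply top scene",unproj("scene",[s3(608,298),s3(770,302),s3(775,192),s3(628,187)],.05))
print("supply top side",unproj("side",[sd(153,158),sd(275,235),sd(378,160)],.05))
im=cv2.imread("pics/a_side.png");print(im[150,333],im[196,343])
for n,l,h in(("green",(45,120,40),(80,255,255)),("yellow",(15,150,80),(35,255,255))):
    print(n,blobrect(im,l,h,"side",.01))
E
```

```text
near,right,left lip scene [[0.61491888 0.22331044 0.084     ]
 [0.5774978  0.32569288 0.084     ]
 [0.45827564 0.17386693 0.084     ]]
side L,R,RR [[0.57221537 0.32599967 0.084     ]
 [0.41996279 0.27321016 0.084     ]
 [0.4567692  0.17241991 0.084     ]]
bar ends scene [[0.48486975 0.23370547 0.166     ]
 [0.5621155  0.25662088 0.166     ]] side [[0.55476361 0.25994973 0.166     ]
 [0.47432606 0.23019774 0.166     ]]
ball [0.60083551 0.0433728  0.13668918] [-0.17604345 -0.10230308 -0.19182865  0.16056659]
supply top scene [[ 6.77084668e-01 -1.96813730e-02  5.00000000e-02]
 [ 6.93701732e-01  7.73782555e-02  5.00000000e-02]
 [ 5.89380527e-01  9.66839648e-02  5.00000000e-02]
 [ 5.70873972e-01  6.63625318e-04  5.00000000e-02]]
supply top side [[0.68343253 0.07952071 0.05      ]
 [0.58308699 0.09024553 0.05      ]
 [0.56179612 0.00328922 0.05      ]]
[ 65 142  57] [ 70 167 193]
green (((565.3079223632812, -332.11566162109375), (47.476036071777344, 84.80604553222656), 80.8128662109375), 188.5)
yellow (((433.6613464355469, -155.47079467773438), (83.2944107055664, 45.90070343017578), 15.059802055358887), 224.5)
```

Emit:
apply_moves(increments=[{"grip":1,"linear":[150,360,60],"turn":[0,0,-0.5]},{"grip":1,"linear":[150,360,60],"turn":[0,0,-0.5]},{"grip":1,"linear":[150,360,60],"turn":[0,0,-0.5]},{"grip":1,"linear":[150,360,60],"turn":[0,0,-0.5]},{"grip":1,"linear":[150,360,60],"turn":[0,0,-0.5]},{"grip":1,"linear":[150,360,60],"turn":[0,0,-0.5]},{"grip":1,"linear":[150,360,60],"turn":[0,0,-0.5]},{"grip":1,"linear":[150,360,60],"turn":[0,0,-0.5]},{"grip":1,"linear":[150,360,60],"turn":[0,0,-0.5]},{"grip":1,"linear":[150,360,60],"turn":[0,0,-0.5]}], grip_force=30)

```text
time: 1.15
tool_pos: [0.3694, -0.1162, 0.2867]
tool_rot: [3.141, -0.0, -1.189]
contact_force: [-0.3, -0.4, 0.4]
opening: 0.0919
```

```bash
python3 - <<'E'
from h import *
import json
s=observe();print(s['time'],s['qpos'].round(4).tolist(),s['tool_pos'].round(4).tolist(),s['tool_rot'].round(4).tolist())
print(unproj("scene",[[417,185],[390,285],[177,312],[220,258],[175,198]],[.07,.035,.03,.01,.01]).round(3))
snap("scene","b_scene");snap("side","b_side");snap("wrist","b_wrist")
E
```

```text
1.15 [-0.5029, 0.0352, 1.7439, -0.0005, 1.3624, 0.6863] [0.3694, -0.1162, 0.2867] [3.1413, -0.0004, -1.1891]
[[ 0.405  0.482  0.07 ]
 [ 0.772  0.272  0.035]
 [ 0.785 -0.214  0.03 ]
 [ 0.595 -0.127  0.01 ]
 [ 0.279 -0.281  0.01 ]]
```

View pics/b_side.png

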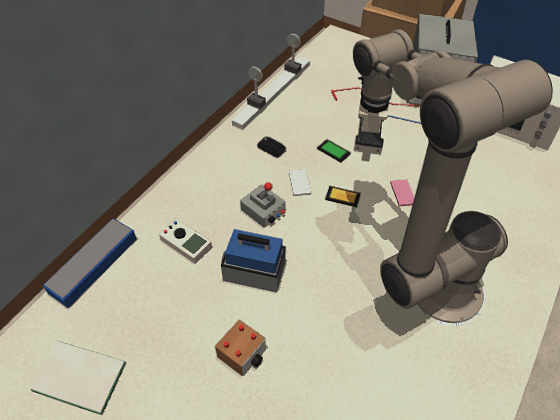

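View pics/b_scene.png

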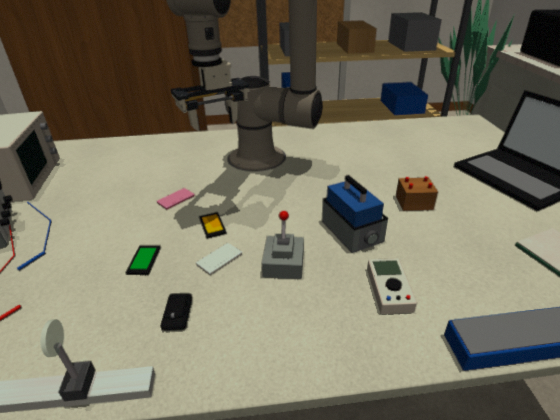

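View pics/b_wrist.png

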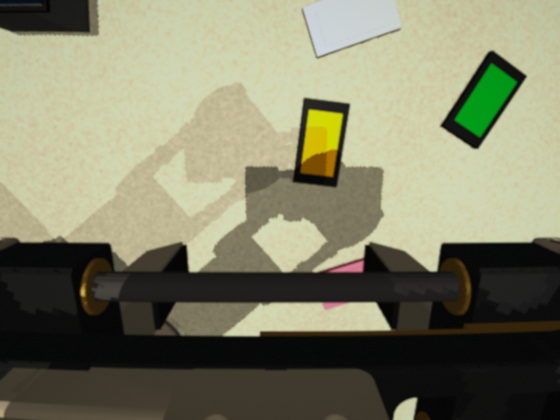

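The side and scene pictures, with the arm clear of the view, show only two real filters, green and yellow. I'll make a tilt motion to identify the wrist kinematics for later planning.

Emit:
apply_moves(increments=[{"grip":1,"linear":[50,150,30],"turn":[4,3,0]},{"grip":1,"linear":[50,150,30],"turn":[4,3,0]},{"grip":1,"linear":[50,150,30],"turn":[4,3,0]},{"grip":1,"linear":[50,150,30],"turn":[4,3,0]},{"grip":1,"linear":[50,150,30],"turn":[4,3,0]},{"grip":1,"linear":[50,150,30],"turn":[4,3,0]}])

```text
time: 1.9
tool_pos: [0.4192, 0.0314, 0.316]
tool_rot: [2.991, 0.502, -1.234]
contact_force: [-0.6, -0.2, -0.5]
opening: 0.0915
```

```bash
python3 - <<'E'
from h import *
s=observe();print(s['time'],s['qpos'].round(4).tolist(),s['tool_pos'].round(4).tolist(),s['tool_rot'].round(4).tolist())
E
```

```text
1.9 [-0.3303, 0.3061, 1.4452, 0.2941, 1.8239, 0.8757] [0.4192, 0.0314, 0.316] [2.9905, 0.5022, -1.2337]
```

Emit:
apply_moves(increments=[{"grip":1,"linear":[50,150,30],"turn":[-6,1,0]},{"grip":1,"linear":[50,150,30],"turn":[-6,1,0]},{"grip":1,"linear":[50,150,30],"turn":[-6,1,0]},{"grip":1,"linear":[50,150,30],"turn":[-6,1,0]},{"grip":1,"linear":[50,150,30],"turn":[-6,1,0]},{"grip":1,"linear":[50,150,30],"turn":[-6,1,0]}])

```text
time: 2.5
tool_pos: [0.469, 0.1829, 0.3464]
tool_rot: [2.699, -0.068, -1.296]
contact_force: [-0.8, 0.1, -0.3]
opening: 0.0919
```

```bash
python3 - <<'E'
from h import *
s=observe();print(s['time'],s['qpos'].round(4).tolist(),s['tool_pos'].round(4).tolist(),s['tool_rot'].round(4).tolist())
E
```

```text
2.5 [0.2624, 0.5279, 0.9919, -0.0763, 2.0635, 1.5524] [0.469, 0.1829, 0.3464] [2.6989, -0.0683, -1.2956]
```

```bash
cat > kin.py <<'E'
import numpy as np
from scipy.spatial.transform import Rotation as Rn
from scipy.optimize import least_squares
D=[([-1.28597645,.34272381,1.52501578,-1e-5,1.27541978,-.14601663],[.21914797,-.4766178,.22604484],[-3.14137483,.00155153935,-1.13995652]),
([-0.5029, 0.0352, 1.7439, -0.0005, 1.3624, 0.6863],[0.3694, -0.1162, 0.2867],[3.1413, -0.0004, -1.1891]),
([-0.3303, 0.3061, 1.4452, 0.2941, 1.8239, 0.8757],[0.4192, 0.0314, 0.316],[2.9905, 0.5022, -1.2337]),
([0.2624, 0.5279, 0.9919, -0.0763, 2.0635, 1.5524],[0.469, 0.1829, 0.3464],[2.6989, -0.0683, -1.2956])]
def fk(q,p,s4=1):
    dl,d1,L2,L3,L6,a=p
    Ry=lambda t:Rn.from_euler('y',t);Rz=lambda t:Rn.from_euler('z',t)
    R=Rz(q[0]);x=R.apply([0,dl,d1]);R=R*Ry(q[1]);x=x+R.apply([0,0,L2]);R=R*Ry(q[2]);x=x+R.apply([a,0,L3])
    R=R*Rz(s4*q[3])*Ry(q[4]);x=x+R.apply([0,0,L6]);R=R*Rz(q[5]+np.pi)
    return x,R
def res(p,s4):
    o=[]
    for q,x,r in D:
        X,R=fk(q,p,s4);o+=list(X-x)+list((R.inv()*Rn.from_euler('xyz',r)).as_rotvec()*.1)
    return o
PAR=None
def par():
    return least_squares(res,[.076,.16,.49,.37,.29,0],args=(1,)).x
LO=np.array([-2.53,-.77,.04,-1,.28,-3.11]);HI=np.array([2.53,2.02,2.7,4.14,2.66,3.11])
def ik(x,R,p,q0=None,n=30,seed=0,m=.03):
    rng=np.random.default_rng(seed);best=[]
    for i in range(n):
        s=(q0 if (q0 is not None and i==0) else rng.uniform(LO+m,HI-m)); s=np.clip(s,LO+m+.001,HI-m-.001)
        f=lambda q:np.r_[fk(q,p)[0]-x,(fk(q,p)[1].inv()*R).as_rotvec()*.2]
        r=least_squares(f,s,bounds=(LO+m,HI-m),max_nfev=60)
        if np.abs(r.fun).max()<2e-3 and not any(np.abs(r.x-b).max()<.02 for b in best): best.append(r.x)
        if q0 is not None and best: break
    return best
E
python3 - <<'E'
from kin import *
for s in(1,-1):
    r=least_squares(res,[.076,.16,.49,.37,.29,0],args=(s,));print(s,r.x.round(4),np.abs(r.fun).max())
E
```

```text
1 [0.0764 0.2231 0.506  0.3797 0.3181 0.0465] 3.558887270743716e-05
-1 [ 0.0939 -0.1739  0.3494  0.3214  0.0108 -0.2043] 0.09258402343605547
```

```bash
cat >> h.py <<'E'
def delta(x,rot):
    """increments from current measured pose to target pos (m) and Rotation"""
    s=observe();R0=Rn.from_euler('xyz',s['tool_rot'])
    tv=(rot*R0.inv()).as_rotvec()
    return ((np.array(x)-s['tool_pos'])*1000).round(1), (tv/np.radians(6)).round(2)
down=lambda yaw:Rn.from_euler('xyz',[np.pi,0,yaw])
E
python3 - <<'E'
from h import *
print(delta([.50,.265,.30],down(-1.24)))
E
```

```text
(array([ 31. ,  82.1, -46.4]), array([ 1.87, -3.84,  0.67]))
```

Emit:
apply_moves(increments=[{"grip":1,"linear":[31,82,-46],"turn":[1.87,-3.84,0.67]},{"grip":1,"linear":[31,82,-46],"turn":[1.87,-3.84,0.67]},{"grip":1,"linear":[31,82,-46],"turn":[1.87,-3.84,0.67]},{"grip":1,"linear":[31,82,-46],"turn":[1.87,-3.84,0.67]},{"grip":1,"linear":[31,82,-46],"turn":[1.87,-3.84,0.67]},{"grip":1,"linear":[31,82,-46],"turn":[1.87,-3.84,0.67]}])

```text
time: 3.1
tool_pos: [0.5018, 0.2635, 0.3024]
tool_rot: [-3.141, 0.0, -1.244]
contact_force: [-0.5, -0.6, 1.6]
opening: 0.0923
```

```bash
python3 - <<'E'
from h import *
snap("wrist","c_wrist");s=observe();print(s['tool_pos'],s['tool_rot'])
E
```

```text
[0.50187388 0.26392134 0.30183105] [-3.14144248e+00  4.27991059e-04 -1.24380920e+00]
```

View pics/c_wrist.png

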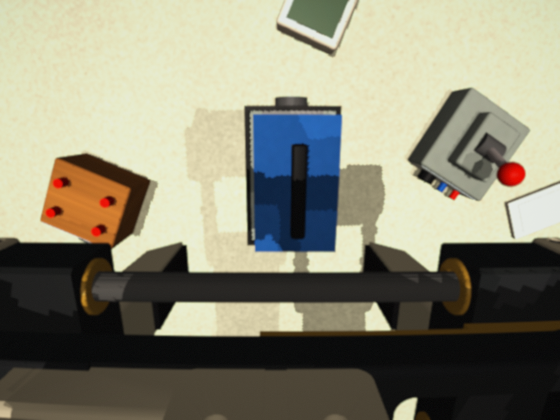

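```bash
python3 - <<'E'
from h import *
w=unproj("wrist",[[300.5,145],[298.5,238]],.166);d=w[0]-w[1];print(w.round(4),np.linalg.norm(d),np.degrees(np.arctan2(d[1],d[0])),w.mean(0))
h=unproj("wrist",[[254,113],[342,115],[255,250],[336,251]],.128);print(h.round(4),np.degrees(np.arctan2(*(h[1]-h[3])[1::-1])))
m=unproj("wrist",[[246,106],[341,107],[247,244]],.084);print(m.round(4),np.linalg.norm(m[0]-m[1]),np.degrees(np.arctan2(*(m[0]-m[2])[1::-1])))
crop("c_wrist",230,90,360,265,4,"c_w2")
E
```

```text
[[0.5584 0.2606 0.166 ]
 [0.4762 0.233  0.166 ]] 0.08667920733821328 18.587373505979684 [0.51731755 0.24682907 0.166     ]
[[0.5718 0.3107 0.128 ]
 [0.5979 0.2286 0.128 ]
 [0.4365 0.266  0.128 ]
 [0.4636 0.1824 0.128 ]] 18.988034942752552
[[0.5768 0.3245 0.084 ]
 [0.6097 0.225  0.084 ]
 [0.4235 0.2749 0.084 ]] 0.10478491595181323 17.92600537844758
```

View pics/c_w2.png

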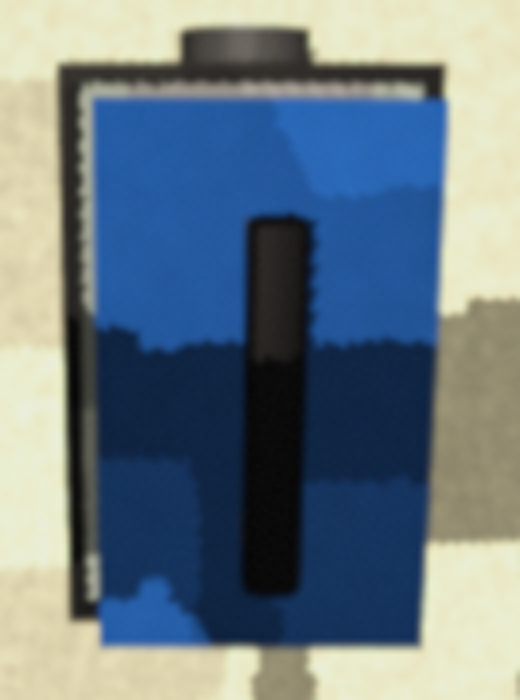

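Emit:
apply_moves(increments=[{"grip":1,"linear":[15,-17,-80],"turn":[0,0,0]},{"grip":1,"linear":[15,-17,-80],"turn":[0,0,0]},{"grip":1,"linear":[15,-17,-110],"turn":[0,0,0]},{"grip":1,"linear":[15,-17,-161],"turn":[0,0,0]},{"grip":1,"linear":[15,-17,-161],"turn":[0,0,0]},{"grip":1,"linear":[15,-17,-161],"turn":[0,0,0]},{"grip":0,"linear":[15,-17,-161],"turn":[0,0,0]},{"grip":0,"linear":[15,-17,-161],"turn":[0,0,0]},{"grip":0,"linear":[15,-17,-161],"turn":[0,0,0]},{"grip":0,"linear":[15,-17,-161],"turn":[0,0,0]}], grip_force=30)

```text
time: 4.15
tool_pos: [0.5157, 0.2482, 0.1409]
tool_rot: [-3.14, 0.0, -1.241]
contact_force: [0.2, 0.4, -0.9]
opening: 0.0648
```

Emit:
apply_moves(increments=[{"grip":0,"linear":[0,0,0],"turn":[0,0,0]},{"grip":0,"linear":[0,0,0],"turn":[0,0,0]},{"grip":0,"linear":[0,0,0],"turn":[0,0,0]},{"grip":0,"linear":[0,0,0],"turn":[0,0,0]}])

```text
time: 4.55
tool_pos: [0.5152, 0.2479, 0.1397]
tool_rot: [3.141, 0.0, -1.241]
contact_force: [0.3, 0.4, 0.2]
opening: 0.0323
```

```bash
cat > plan.py <<'E'
from kin import *
p=par()
mag=np.array([.5165,.2485,0]);ma=np.radians(18.8)
F={'yellow':(np.array([.434,-.155]),np.radians(15)),'green':(np.array([.566,-.332]),np.radians(-9))}
Z=np.array([0,0,1.])
def frames(c,ang,sgn,th,flip,g=.040,clr=.002):
    u=sgn*np.array([np.cos(ang),np.sin(ang),0]);t=-Z*np.cos(th)+u*np.sin(th)
    x=np.cross(Z,u)*flip; y=np.cross(t,x); R=np.stack([x,y,t],1)
    tcp=np.array([c[0],c[1],0])-u*g+Z*(clr+.0095*np.sin(th))
    return tcp,R,u,x
def place(tcp,R,u,x,c,slot,dirn,lift,tilt=0):
    # plate frame: u long, n=z ; target: u->-Z, z->horizontal
    h=dirn*np.array([np.cos(ma),np.sin(ma),0])
    A=np.stack([u,np.cross(Z,u),Z],1)      # plate axes in world at pick
    B=np.stack([-Z,np.cross(h,-Z),h],1)    # u->-Z, z->h ; so -z-> -h : tool (down) -> -h
    Q=B@A.T
    s=mag+np.array([np.cos(ma),np.sin(ma),0])*(-.054+.036*slot)+Z*(.078-.015+lift)
    pc=np.array([c[0],c[1],.005])
    return s+Q@(tcp-pc),Q@R
if __name__=="__main__":
  for f,(c,ang) in F.items():
    for sgn in(1,-1):
      for th in np.radians([0,15,25,35,45,50]):
        for flip in (1,-1):
          tcp,R,u,x=frames(c,ang,sgn,th,flip)
          a=ik(tcp,Rn.from_matrix(R),p,n=12)
          if not a: continue
          for slot in(0,1,2,3):
            for d in(1,-1):
              X,Q=place(tcp,R,u,x,c,slot,d,.03)
              b=ik(X,Rn.from_matrix(Q),p,n=12)
              if b: print(f,sgn,np.degrees(th).round(),flip,'slot',slot,d,'TCP',X.round(3),'t',Q[:,2].round(2),[k.round(2).tolist() for k in a],[k.round(2).tolist() for k in b])
E
time timeout 560 python3 plan.py > plan.txt; wc plan.txt; cut -c1-75 plan.txt
```

```text
219  6037 33092 plan.txt
yellow 1 0.0 1 slot 0 -1 TCP [0.468 0.232 0.133] t [0.95 0.32 0.  ] [[-0.58
yellow 1 0.0 1 slot 1 -1 TCP [0.502 0.244 0.133] t [0.95 0.32 0.  ] [[-0.58
yellow 1 0.0 1 slot 2 -1 TCP [0.536 0.255 0.133] t [0.95 0.32 0.  ] [[-0.58
yellow 1 0.0 1 slot 3 -1 TCP [0.57  0.267 0.133] t [0.95 0.32 0.  ] [[-0.58
yellow 1 0.0 -1 slot 0 -1 TCP [0.468 0.232 0.133] t [0.95 0.32 0.  ] [[-0.5
yellow 1 0.0 -1 slot 1 -1 TCP [0.502 0.244 0.133] t [0.95 0.32 0.  ] [[-0.5
yellow 1 0.0 -1 slot 2 -1 TCP [0.536 0.255 0.133] t [0.95 0.32 0.  ] [[-0.5
yellow 1 0.0 -1 slot 3 -1 TCP [0.57  0.267 0.133] t [0.95 0.32 0.  ] [[-0.5
yellow 1 15.0 -1 slot 0 1 TCP [0.465 0.231 0.133] t [-0.91 -0.31 -0.26] [[-
yellow 1 15.0 -1 slot 0 -1 TCP [0.466 0.231 0.133] t [ 0.91  0.31 -0.26] [[
yellow 1 15.0 -1 slot 1 -1 TCP [0.5   0.243 0.133] t [ 0.91  0.31 -0.26] [[
yellow 1 15.0 -1 slot 2 -1 TCP [0.534 0.254 0.133] t [ 0.91  0.31 -0.26] [[
yellow 1 15.0 -1 slot 3 -1 TCP [0.568 0.266 0.133] t [ 0.91  0.31 -0.26] [[
yellow 1 25.0 1 slot 0 1 TCP [0.466 0.231 0.133] t [-0.86 -0.29 -0.42] [[-0
yellow 1 25
[... 14910 characters left out ...]
 TCP [0.531 0.254 0.133] t [ 0.78  0.26 -0.57] [[-
green -1 35.0 1 slot 3 -1 TCP [0.565 0.265 0.133] t [ 0.78  0.26 -0.57] [[-
green -1 35.0 -1 slot 0 1 TCP [0.468 0.232 0.133] t [-0.78 -0.26 -0.57] [[-
green -1 35.0 -1 slot 0 -1 TCP [0.463 0.23  0.133] t [ 0.78  0.26 -0.57] [[
green -1 35.0 -1 slot 1 1 TCP [0.502 0.243 0.133] t [-0.78 -0.26 -0.57] [[-
green -1 35.0 -1 slot 1 -1 TCP [0.497 0.242 0.133] t [ 0.78  0.26 -0.57] [[
green -1 35.0 -1 slot 2 1 TCP [0.536 0.255 0.133] t [-0.78 -0.26 -0.57] [[-
green -1 35.0 -1 slot 2 -1 TCP [0.531 0.254 0.133] t [ 0.78  0.26 -0.57] [[
green -1 35.0 -1 slot 3 -1 TCP [0.565 0.265 0.133] t [ 0.78  0.26 -0.57] [[
real	5m10.934s
user	5m8.557s
sys	0m0.133s
```

Emit:
apply_moves(increments=[{"grip":0,"linear":[0,0,0],"turn":[0,0,0]},{"grip":0,"linear":[0,0,0],"turn":[0,0,0]},{"grip":0,"linear":[0,0,0],"turn":[0,0,0]},{"grip":0,"linear":[0,0,0],"turn":[0,0,0]}])

```text
time: 4.95
tool_pos: [0.5151, 0.2479, 0.1395]
tool_rot: [3.141, 0.001, -1.241]
contact_force: [0.3, 0.6, -0.5]
opening: 0.0141
```

```bash
grep -E "(45|50)\.0" plan.txt | grep -E "slot (0|2)" | cut -c1-400
```

```text
yellow 1 45.0 1 slot 0 1 TCP [0.469 0.232 0.133] t [-0.67 -0.23 -0.71] [[-1.17, 0.69, 2.45, 1.71, 0.79, 1.57]] [[0.32, 0.92, 1.0, -0.01, 2.01, -1.58]]
yellow 1 45.0 1 slot 2 1 TCP [0.537 0.255 0.133] t [-0.67 -0.23 -0.71] [[-1.17, 0.69, 2.45, 1.71, 0.79, 1.57]] [[0.32, 1.08, 0.64, -0.01, 2.21, -1.58]]
yellow 1 45.0 -1 slot 0 1 TCP [0.469 0.232 0.133] t [-0.67 -0.23 -0.71] [[-1.17, 0.69, 2.45, 1.71, 0.79, -1.57]] [[0.32, 0.92, 1.0, -0.01, 2.01, 1.56]]
yellow 1 45.0 -1 slot 2 1 TCP [0.537 0.255 0.133] t [-0.67 -0.23 -0.71] [[-1.17, 0.69, 2.45, 1.71, 0.79, -1.57]] [[0.32, 1.08, 0.64, -0.01, 2.21, 1.56]]
yellow 1 50.0 1 slot 0 1 TCP [0.469 0.232 0.133] t [-0.61 -0.21 -0.77] [[-1.24, 0.77, 2.47, 1.72, 0.88, 1.44]] [[0.32, 0.86, 1.07, -0.01, 1.91, -1.58]]
yellow 1 50.0 1 slot 2 1 TCP [0.538 0.256 0.133] t [-0.61 -0.21 -0.77] [[-1.24, 0.77, 2.47, 1.72, 0.88, 1.44]] [[0.32, 1.01, 0.74, -0.01, 2.09, -1.58]]
yellow 1 50.0 -1 slot 0 1 TCP [0.469 0.232 0.133] t [-0.61 -0.21 -0.77] [[-1.24, 0.77, 2.47, 1.72, 0.88, -1.7]] [[0.32, 0.86, 1.07, -0.01, 1.91, 1.56]]
yellow 1 50.0 -1 slot 2 1 TCP [0.538
[... 1855 characters left out ...]
7 -0.23 -0.71] [[-0.94, 0.71, 2.09, 2.0, 0.59, -1.12]] [[0.32, 1.08, 0.64, -0.01, 2.21, 1.56]]
green 1 50.0 1 slot 0 1 TCP [0.469 0.232 0.133] t [-0.61 -0.21 -0.77] [[-0.98, 0.75, 2.13, 2.12, 0.71, 1.86]] [[0.32, 0.86, 1.07, -0.01, 1.91, -1.58]]
green 1 50.0 1 slot 2 1 TCP [0.538 0.256 0.133] t [-0.61 -0.21 -0.77] [[-0.98, 0.75, 2.13, 2.12, 0.71, 1.86]] [[0.32, 1.01, 0.74, -0.01, 2.09, -1.58]]
green 1 50.0 -1 slot 0 1 TCP [0.469 0.232 0.133] t [-0.61 -0.21 -0.77] [[-0.98, 0.75, 2.13, 2.12, 0.71, -1.28]] [[0.32, 0.86, 1.07, -0.01, 1.91, 1.56]]
green 1 50.0 -1 slot 2 1 TCP [0.538 0.256 0.133] t [-0.61 -0.21 -0.77] [[-0.98, 0.75, 2.13, 2.12, 0.71, -1.28]] [[0.32, 1.01, 0.74, -0.01, 2.09, 1.56]]
```

Emit:
apply_moves(increments=[{"grip":0,"linear":[0,0,30],"turn":[0,0,0]},{"grip":0,"linear":[0,0,60],"turn":[0,0,0]},{"grip":0,"linear":[0,0,90],"turn":[0,0,0]},{"grip":0,"linear":[-30,17,90],"turn":[0,0,0]},{"grip":0,"linear":[-70,40,90],"turn":[0,0,0]},{"grip":0,"linear":[-110,63,90],"turn":[0,0,0]},{"grip":0,"linear":[-150,86,90],"turn":[0,0,0]},{"grip":0,"linear":[-190,109,90],"turn":[0,0,0]},{"grip":0,"linear":[-230,132,90],"turn":[0,0,0]},{"grip":0,"linear":[-265,152,80],"turn":[0,0,0]}])

```text
time: 5.95
tool_pos: [0.2485, 0.4012, 0.2206]
tool_rot: [-3.14, 0.002, -1.241]
contact_force: [0.8, 0.9, -2.8]
opening: 0.0135
```

Emit:
apply_moves(increments=[{"grip":0,"linear":[0,0,-40],"turn":[0,0,0]},{"grip":0,"linear":[0,0,-80],"turn":[0,0,0]},{"grip":0,"linear":[0,0,-120],"turn":[0,0,0]},{"grip":0,"linear":[0,0,-140],"turn":[0,0,0]},{"grip":0,"linear":[0,0,-150],"turn":[0,0,0]},{"grip":0,"linear":[0,0,-154],"turn":[0,0,0]},{"grip":0,"linear":[0,0,-154],"turn":[0,0,0]}])

```text
time: 6.65
tool_pos: [0.2505, 0.4003, 0.0661]
tool_rot: [-3.142, 0.001, -1.241]
contact_force: [0.3, -0.1, -2.2]
opening: 0.0138
```

```bash
python3 - <<'E'
from h import *
snap("scene","d_scene");snap("side","d_side");s=observe();print(s['tool_pos'],s['tool_rot'],s['contact_force'])
E
```

```text
[0.25085412 0.40063459 0.066828  ] [-3.14005300e+00  1.67372957e-03 -1.24125107e+00] [ 0.29998996 -0.64566419 -3.73015239]
```

View pics/d_side.png

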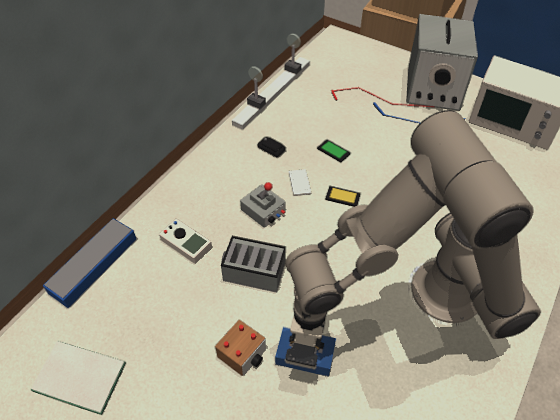

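Emit:
apply_moves(increments=[{"grip":0,"linear":[0,0,-2],"turn":[0,0,0]},{"grip":0,"linear":[0,0,-4],"turn":[0,0,0]},{"grip":0,"linear":[0,0,-5],"turn":[0,0,0]},{"grip":0.5,"linear":[0,0,-5],"turn":[0,0,0]},{"grip":0.5,"linear":[0,0,-5],"turn":[0,0,0]},{"grip":0.5,"linear":[0,0,-5],"turn":[0,0,0]},{"grip":0.5,"linear":[0,0,-5],"turn":[0,0,0]},{"grip":0.7,"linear":[0,0,-5],"turn":[0,0,0]}])

```text
time: 7.55
tool_pos: [0.2503, 0.4, 0.0608]
tool_rot: [3.141, 0.001, -1.241]
contact_force: [-0.3, -0.3, 0.3]
opening: 0.0489
```

Emit:
apply_moves(increments=[{"grip":1,"linear":[0,0,40],"turn":[0,0,0]},{"grip":1,"linear":[0,0,80],"turn":[0,0,0]},{"grip":1,"linear":[0,0,120],"turn":[0,0,0]},{"grip":1,"linear":[0,0,160],"turn":[0,0,0]},{"grip":1,"linear":[0,0,200],"turn":[0,0,0]},{"grip":1,"linear":[20,-40,240],"turn":[0,0,0]},{"grip":1,"linear":[40,-80,240],"turn":[0,0,0]},{"grip":1,"linear":[80,-110,240],"turn":[0,0,0]},{"grip":1,"linear":[120,-140,240],"turn":[0,0,0]},{"grip":1,"linear":[120,-140,240],"turn":[0,0,0]}])

```text
time: 8.55
tool_pos: [0.3739, 0.2567, 0.3006]
tool_rot: [-3.141, -0.001, -1.247]
contact_force: [0.7, 0.5, -0.5]
opening: 0.0917
```

```bash
python3 - <<'E'
from h import *
im=snap("scene","e_scene");snap("side","e_side");snap("wrist","e_wrist");s=observe();print(s['tool_pos'],s['tool_rot'],s['qpos'])
crop("e_side",205,220,345,380,4,"e_c1")
crop("e_scene",300,170,430,260,6,"e_c2")
E
```

```text
[0.36991178 0.25999214 0.30051208] [ 3.14024069e+00  9.53861016e-04 -1.24226437e+00] [4.42060892e-01 1.54853119e-01 1.57068511e+00 1.11397595e-03
 1.41728972e+00 1.68415360e+00]
```

View pics/e_wrist.png

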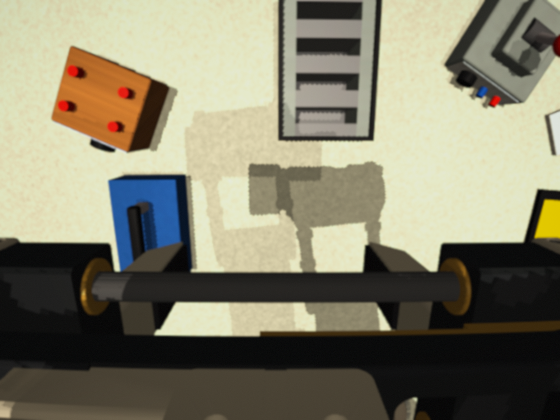

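View pics/e_c1.png

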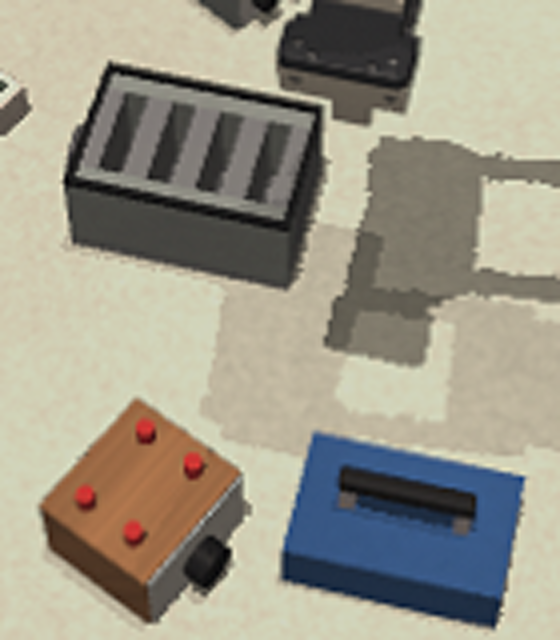

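View pics/e_c2.png

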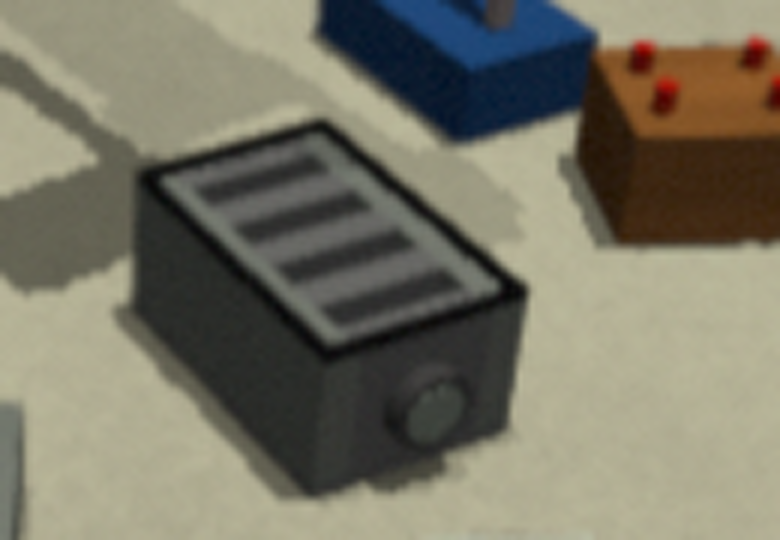

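```bash
python3 - <<'E'
from fit import *
A=lambda *q:c((300,170),6,q);B=lambda *q:c((205,220),4,q)
z=.084
obsS=[("scene",A(138,175),(-.082,-.054,z)),("scene",A(328,360),(.082,-.054,z)),("scene",A(526,290),(.082,.054,z)),("scene",A(322,120),(-.082,.054,z))]
obsD=[("side",B(67,183),(.082,.054,z)),("side",B(300,228),(-.082,.054,z)),("side",B(323,103),(-.082,-.054,z)),("side",B(112,65),(.082,-.054,z))]
for o in(obsS,obsD,obsS+obsD):
    q,r=fit(o,[.517,.248,.33]);print(q.round(4),np.degrees(q[2]),r)
# wrist: lower corners of magazine, and slot centers
w=unproj("wrist",[[279,139],[374,139]],.084);print(w.round(4),np.linalg.norm(w[0]-w[1]))
im=cv2.imread("pics/e_scene.png");print(blobrect(im,(50,150,60),(75,255,255),"scene",.01),blobrect(im,(18,180,80),(32,255,255),"scene",.01))
E
```

```text
[0.5207 0.2483 0.3325] 19.05010267927314 [0.6 0.3 0.1 0.1 0.7 0.3 0.1 0.1]
[0.5126 0.2479 0.3559] 20.389018789912505 [0.4 0.3 0.9 0.4 1.2 0.1 0.7 0.1]
[0.515  0.2486 0.3449] 19.759297571099047 [1.1 1.1 0.1 1.4 0.2 1.1 0.7 1.1 0.5 0.2 2.  0.4 0.5 0.2 1.3 0.5]
[[0.4224 0.2747 0.084 ]
 [0.4573 0.1736 0.084 ]] 0.10700903072392119
(((567.0387573242188, -331.1901550292969), (45.87854766845703, 79.67555236816406), 82.34661865234375), 324.5) (((434.2786865234375, -154.30035400390625), (87.88813781738281, 47.22420120239258), 14.80185317993164), 248.5)
```

Emit:
apply_moves(increments=[{"grip":1,"linear":[50,0,10],"turn":[0,0,0]},{"grip":1,"linear":[100,0,10],"turn":[0,0,0]},{"grip":1,"linear":[110,0,10],"turn":[0,0,0]},{"grip":1,"linear":[110,0,10],"turn":[0,0,0]}])

```text
time: 9.1
tool_pos: [0.4802, 0.261, 0.3096]
tool_rot: [3.139, 0.001, -1.24]
contact_force: [1.0, 0.3, 0.7]
opening: 0.0915
```

```bash
python3 - <<'E'
from h import *
s=observe();print(s['tool_pos'],s['tool_rot'],s['qvel'].round(3))
p,M=w2c("wrist");np.save("M_f.npy",M)
snap("wrist","f_wrist");crop("f_wrist",220,70,370,250,4,"f_c")
E
```

```text
[0.48016255 0.26102002 0.30956669] [ 3.13899393e+00  7.47263006e-04 -1.24026317e+00] [ 0.018 -0.051  0.055  0.005  0.005  0.005]
```

View pics/f_c.png

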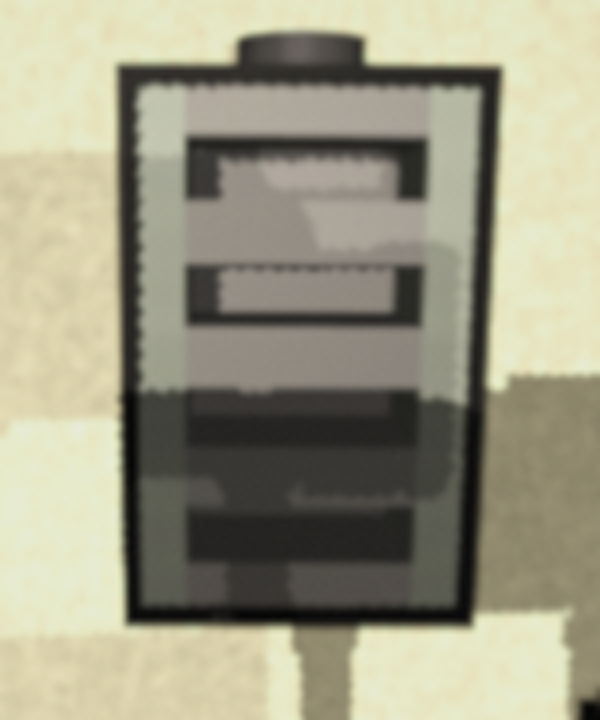

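```bash
python3 - <<'E'
from fit import *
M=np.load("M_f.npy")
W=lambda *q:c((220,70),4,q)
o=[(W(118,66),(.082,.054,.084)),(W(502,66),(.082,-.054,.084)),(W(127,625),(-.082,.054,.084)),(W(471,625),(-.082,-.054,.084))]
for sx,(a,b,d,e) in {.054:((186,137),(428,137),(186,198),(427,198)),.018:((186,265),(425,265),(187,325),(421,325)),-.018:((187,389),(418,389),(187,446),(416,446)),-.054:((187,508),(413,508),(188,562),(412,562))}.items():
    for uv,dx,dy in((a,.009,.035),(b,.009,-.035),(d,-.009,.035),(e,-.009,-.035)): o.append((W(*uv),(sx+dx,dy,.078)))
f=lambda q:np.concatenate([proj("wrist",pose(q,[P]),M)[0]-uv for uv,P in o])
s=least_squares(f,[.517,.248,.33]);print(s.x.round(4),np.degrees(s.x[2]),np.abs(s.fun).reshape(-1,2).round(1).tolist())
E
```

```text
[0.5164 0.2494 0.3284] 18.816826633180362 [[0.8, 1.0], [0.5, 0.5], [0.7, 0.7], [1.1, 0.9], [0.5, 0.6], [0.5, 0.3], [0.4, 0.4], [0.1, 0.7], [0.3, 0.3], [0.0, 0.1], [0.5, 0.3], [0.4, 0.5], [0.4, 0.4], [0.6, 0.2], [0.4, 0.3], [0.5, 0.5], [0.3, 0.5], [0.7, 0.4], [0.5, 0.3], [0.4, 0.4]]
```

```bash
sed -i 's/^mag=.*/mag=np.array([.5165,.2490,0]);ma=.3290/' plan.py; python3 - <<'E'
from h import *
import plan
from plan import frames,place,ik,p,F
s=observe();q=s['qpos']
c,a=np.array([.434,-.1545]),np.radians(14.9)
tcp,R,u,x=frames(c,a,-1,np.radians(40),1)
print("tcp",tcp,"t",R[:,2]);pre=tcp-R[:,2]*.13
print("pre",pre,delta(pre,Rn.from_matrix(R)))
for X in(pre,tcp):print(ik(X,Rn.from_matrix(R),p,q0=q)[0].round(2))
for l in(.1,.03,0):
    X,Q=place(tcp,R,u,x,c,0,1,l);print(l,X.round(4),Q[:,2].round(2),Rn.from_matrix(Q).as_euler('xyz').round(3),[k.round(2) for k in ik(X,Rn.from_matrix(Q),p)])
E
```

```text
tcp [ 0.47265504 -0.14421469  0.00810648] t [-0.62117457 -0.16528177 -0.76604444]
pre [ 0.55340774 -0.12272806  0.10769226] (array([  74.4, -383.7, -202.3]), array([-1.94,  6.35, -0.65]))
[-0.19  0.94  0.97 -0.3   1.86  1.12]
[-0.25  0.93  1.32 -0.32  1.53  1.18]
0.1 [0.4683 0.2326 0.203 ] [-0.72 -0.25 -0.64] [-2.269  0.     1.9  ] [array([ 0.32,  0.91,  0.87, -0.01,  2.23, -1.58])]
0.03 [0.4683 0.2326 0.133 ] [-0.72 -0.25 -0.64] [-2.269  0.     1.9  ] [array([ 0.32,  0.97,  0.93, -0.01,  2.11, -1.58])]
0 [0.4683 0.2326 0.103 ] [-0.72 -0.25 -0.64] [-2.269  0.     1.9  ] [array([ 0.32,  1.01,  0.95, -0.01,  2.06, -1.58])]
```

Emit:
apply_moves(increments=[{"grip":1,"linear":[0,-40,0],"turn":[0,0,0]},{"grip":1,"linear":[10,-90,0],"turn":[-0.2,1,-0.1]},{"grip":1,"linear":[20,-140,0],"turn":[-0.6,2,-0.2]},{"grip":1,"linear":[30,-190,0],"turn":[-0.9,3,-0.3]},{"grip":1,"linear":[40,-240,0],"turn":[-1.2,4,-0.4]},{"grip":1,"linear":[50,-290,0],"turn":[-1.5,5,-0.5]},{"grip":1,"linear":[60,-335,0],"turn":[-1.94,6.35,-0.65]},{"grip":1,"linear":[74,-384,-10],"turn":[-1.94,6.35,-0.65]},{"grip":1,"linear":[74,-384,-60],"turn":[-1.94,6.35,-0.65]},{"grip":1,"linear":[74,-384,-110],"turn":[-1.94,6.35,-0.65]}])

```text
time: 10.15
tool_pos: [0.5542, -0.1241, 0.2008]
tool_rot: [2.449, -0.002, -1.313]
contact_force: [1.0, -0.7, -0.4]
opening: 0.0918
```

```bash
python3 - <<'E'
from h import *
from plan import frames
s=observe();print(s['tool_pos'],s['tool_rot'],s['qpos'].round(2))
im=snap("scene","g_scene");print(blobrect(im,(50,150,60),(75,255,255),"scene",.01),blobrect(im,(18,180,80),(32,255,255),"scene",.01))
p,M=w2c("wrist");im=snap("wrist","g_wrist")
try: print(blobrect(im,(18,150,60),(34,255,255),"wrist",.01,M))
except Exception as e:print(e)
tcp,R,u,x=frames(np.array([.434,-.1545]),np.radians(14.9),-1,np.radians(40),1)
print(delta(tcp-R[:,2]*.13,Rn.from_matrix(R)),delta(tcp,Rn.from_matrix(R)))
E
```

```text
[ 0.55422407 -0.12410898  0.20081741] [ 2.44878434e+00 -2.42762065e-03 -1.31294609e+00] [-0.2   0.86  0.88 -0.32  2.03  1.07]
(((566.9489135742188, -331.85870361328125), (47.22031021118164, 79.64530181884766), 82.3878402709961), 326.5) (((434.1297607421875, -155.2235107421875), (88.56694030761719, 46.771095275878906), 15.072564125061035), 241.5)
(((433.54083251953125, -154.61117553710938), (84.6069564819336, 46.505672454833984), 15.18914794921875), 2012.5)
(array([  2.2,  -0.6, -88.4]), array([-0.03, -0.1 , -0.  ])) (array([ -78.5,  -22.1, -188. ]), array([-0.03, -0.1 , -0.  ]))
```

View pics/g_wrist.png

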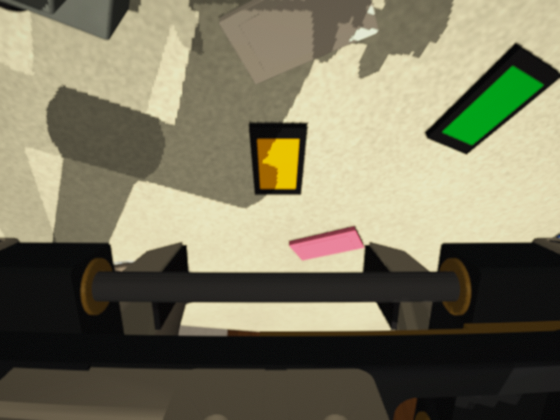

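View pics/g_scene.png

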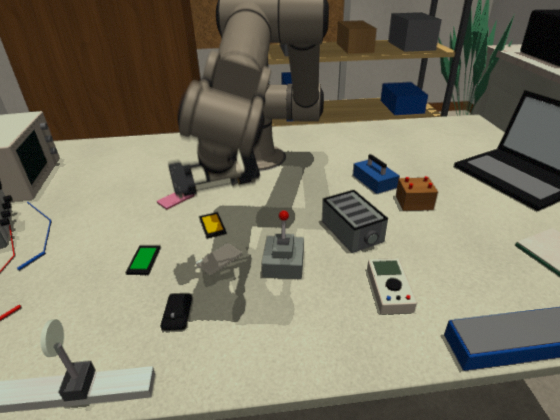

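Emit:
apply_moves(increments=[{"grip":1,"linear":[2,0,-45],"turn":[0,-0.1,0]},{"grip":1,"linear":[2,0,-88],"turn":[0,-0.1,0]},{"grip":1,"linear":[-17,-6,-113],"turn":[0,-0.1,0]},{"grip":1,"linear":[-42,-12,-143],"turn":[0,-0.1,0]},{"grip":1,"linear":[-62,-18,-168],"turn":[0,-0.1,0]},{"grip":1,"linear":[-72,-20,-180],"turn":[0,-0.1,0]},{"grip":1,"linear":[-78,-22,-187],"turn":[0,-0.1,0]},{"grip":1,"linear":[-78,-22,-187],"turn":[0,-0.1,0]},{"grip":0,"linear":[-78,-22,-187],"turn":[0,-0.1,0]},{"grip":0,"linear":[-78,-22,-187],"turn":[0,-0.1,0]}], grip_force=30)

```text
time: 11.25
tool_pos: [0.4777, -0.146, 0.0157]
tool_rot: [2.459, -0.005, -1.311]
contact_force: [-0.4, -0.5, 0.0]
opening: 0.0804
```

Emit:
apply_moves(increments=[{"grip":0,"linear":[0,0,0],"turn":[0,0,0]},{"grip":0,"linear":[0,0,0],"turn":[0,0,0]},{"grip":0,"linear":[0,0,0],"turn":[0,0,0]},{"grip":0,"linear":[0,0,0],"turn":[0,0,0]},{"grip":0,"linear":[0,0,0],"turn":[0,0,0]},{"grip":0,"linear":[0,0,0],"turn":[0,0,0]}])

```text
time: 11.85
tool_pos: [0.4763, -0.1461, 0.0158]
tool_rot: [2.455, -0.004, -1.312]
contact_force: [0.4, 1.0, 9.0]
opening: 0.0327
```

```bash
python3 - <<'E'
from h import *
s=observe();print(s['tool_pos'],s['tool_rot'],s['opening'],s['contact_force'])
snap("wrist","h_wrist")
E
```

```text
[ 0.47626619 -0.14610753  0.01575195] [ 2.45536171 -0.00439642 -1.31198235] 0.03270573118981039 [0.35590949 0.96972638 9.0002638 ]
```

View pics/h_wrist.png

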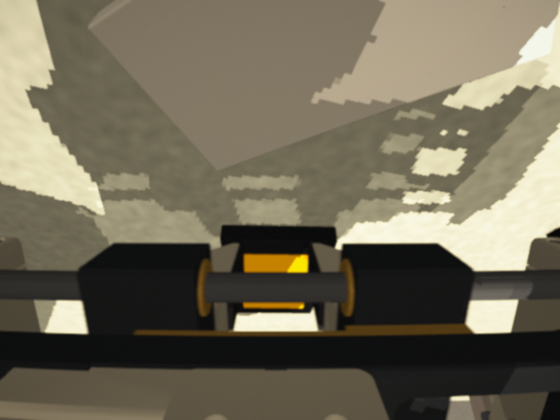

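Emit:
apply_moves(increments=[{"grip":1,"linear":[0,0,6],"turn":[0,0,0]},{"grip":1,"linear":[0,0,6],"turn":[0,0,0]},{"grip":1,"linear":[0,0,6],"turn":[0,0,0]},{"grip":1,"linear":[0,0,6],"turn":[0,0,0]},{"grip":1,"linear":[0,0,6],"turn":[0,0,0]},{"grip":1,"linear":[0,0,6],"turn":[0,0,0]},{"grip":1,"linear":[0,0,6],"turn":[0,0,0]},{"grip":1,"linear":[0,0,6],"turn":[0,0,0]},{"grip":1,"linear":[0,0,6],"turn":[0,0,0]}])

```text
time: 12.8
tool_pos: [0.4763, -0.146, 0.0204]
tool_rot: [2.456, -0.004, -1.312]
contact_force: [-0.9, 0.1, -0.3]
opening: 0.091
```

```bash
python3 - <<'E'
from h import *
from plan import frames
p,M=w2c("wrist");im=snap("wrist","i_wrist")
s=observe();print(s['tool_pos'],s['tool_rot'],s['opening'],s['contact_force'])
tcp,R,u,x=frames(np.array([.434,-.1545]),np.radians(14.9),-1,np.radians(40),1)
print(tcp,delta(tcp,Rn.from_matrix(R)))
im=snap("scene","i_scene");print(blobrect(im,(50,150,60),(75,255,255),"scene",.01),blobrect(im,(18,180,80),(32,255,255),"scene",.01))
E
```

```text
[ 0.47626426 -0.14603317  0.02038245] [ 2.45609256 -0.00380599 -1.31186791] 0.09140924067909431 [-0.04776708  0.00674977  0.0591658 ]
[ 0.47265504 -0.14421469  0.00810648] (array([ -3.6,   1.8, -12.3]), array([0.  , 0.13, 0.01]))
(((566.9489135742188, -331.85870361328125), (47.22031021118164, 79.64530181884766), 82.3878402709961), 326.5) (((426.4099426269531, -174.44464111328125), (56.930728912353516, 13.853754043579102), 13.312117576599121), 30.0)
```

View pics/i_wrist.png

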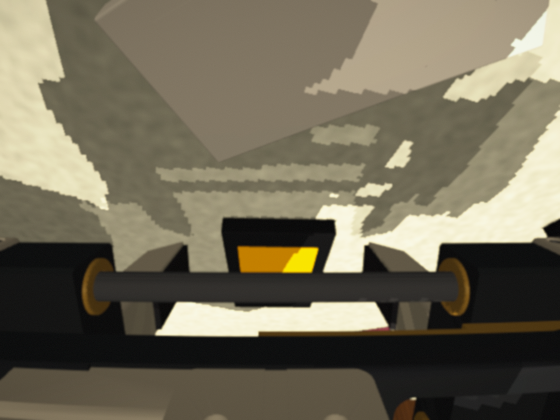

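```bash
python3 - <<'E'
from h import *
w=unproj("wrist",[[222,219],[336,219],[236,304],[309,306]],.01);print(w.round(4),w.mean(0),np.degrees(np.arctan2(*(w[2]-w[0])[1::-1])),np.linalg.norm(w[0]-w[1]),np.linalg.norm(w[2]-w[0]))
E
```

```text
[[ 0.4942 -0.1142  0.01  ]
 [ 0.5079 -0.1668  0.01  ]
 [ 0.3836 -0.1388  0.01  ]
 [ 0.3932 -0.1941  0.01  ]] [ 0.44472649 -0.15348155  0.01      ] -167.4515734433291 0.054317409677821386 0.11333025316799517
```

```bash
python3 - <<'E'
from h import *
p,M=w2c("wrist");print("cam",-M[:3,:3].T@M[:3,3])
w=unproj("wrist",[[222,219],[336,219],[238,247],[318,247],],[0,0,.01,.01]);print(w.round(4))
M=None
E
```

```text
cam [ 0.62359536 -0.10584251  0.09843529]
[[ 0.4796 -0.1151  0.    ]
 [ 0.4948 -0.1737  0.    ]
 [ 0.4698 -0.126   0.01  ]
 [ 0.4806 -0.168   0.01  ]]
```

Emit:
apply_moves(increments=[{"grip":1,"linear":[-4,0.5,-6],"turn":[0,0.1,0]},{"grip":1,"linear":[-4,0.5,-11],"turn":[0,0.1,0]},{"grip":1,"linear":[-4,0.5,-12.5],"turn":[0,0.1,0]},{"grip":1,"linear":[-4,0.5,-12.5],"turn":[0,0.1,0]},{"grip":1,"linear":[-4,0.5,-12.5],"turn":[0,0.1,0]}])

```text
time: 13.4
tool_pos: [0.4723, -0.1456, 0.0078]
tool_rot: [2.446, -0.001, -1.312]
contact_force: [0.3, 0.2, -0.9]
opening: 0.0921
```

Emit:
apply_moves(increments=[{"grip":0,"linear":[0,0,0],"turn":[0,0,0]},{"grip":0,"linear":[0,0,0],"turn":[0,0,0]},{"grip":0,"linear":[0,0,0],"turn":[0,0,0]},{"grip":0,"linear":[0,0,0],"turn":[0,0,0]},{"grip":0,"linear":[0,0,0],"turn":[0,0,0]},{"grip":0,"linear":[0,0,0],"turn":[0,0,0]},{"grip":0,"linear":[0,0,0],"turn":[0,0,0]}], grip_force=35)

```text
time: 14.1
tool_pos: [0.4724, -0.1456, 0.0079]
tool_rot: [2.446, -0.001, -1.312]
contact_force: [0.3, -0.8, 0.9]
opening: 0.0588
```

```bash
python3 - <<'E'
from h import *
s=observe();print(s['tool_pos'],s['tool_rot'],s['opening'],s['contact_force'])
E
```

```text
[ 0.47237503 -0.14559969  0.00794974] [ 2.44618212e+00 -1.34808605e-03 -1.31179300e+00] 0.05883625608426655 [ 0.25817597 -0.77266119  0.86321276]
```

Emit:
apply_moves(increments=[{"grip":0,"linear":[0,0,25],"turn":[0,0,0]},{"grip":0,"linear":[0,0,60],"turn":[0,0,0]},{"grip":0,"linear":[-5,5,100],"turn":[0.3,-1,0]},{"grip":0,"linear":[-15,20,140],"turn":[0.6,-2.2,0]},{"grip":0,"linear":[-20,40,180],"turn":[0.9,-3.5,0]},{"grip":0,"linear":[-30,60,220],"turn":[1.2,-4.6,0]},{"grip":0,"linear":[-40,80,260],"turn":[1.5,-5.6,0]},{"grip":0,"linear":[-40,100,290],"turn":[1.7,-6.42,0]},{"grip":0,"linear":[-40,120,290],"turn":[1.7,-6.42,0]},{"grip":0,"linear":[-40,120,290],"turn":[1.7,-6.42,0]}])

```text
time: 15.1
tool_pos: [0.4317, -0.0241, 0.2993]
tool_rot: [-3.139, -0.002, -1.311]
contact_force: [0.8, -0.5, -1.2]
opening: 0.0589
```

```bash
python3 - <<'E'
from h import *
s=observe();print(s['tool_pos'],s['tool_rot'],s['qpos'].round(2),s['opening'])
snap("wrist","j_wrist");snap("scene","j_scene")
E
```

```text
[ 0.43166054 -0.02414321  0.29932817] [-3.13884939e+00 -1.71875260e-03 -1.31106145e+00] [-0.23  0.11  1.62 -0.    1.4   1.08] 0.058873925932462
```

View pics/j_wrist.png

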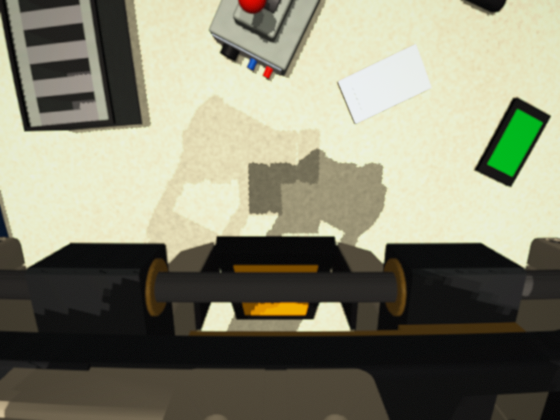

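View pics/j_scene.png

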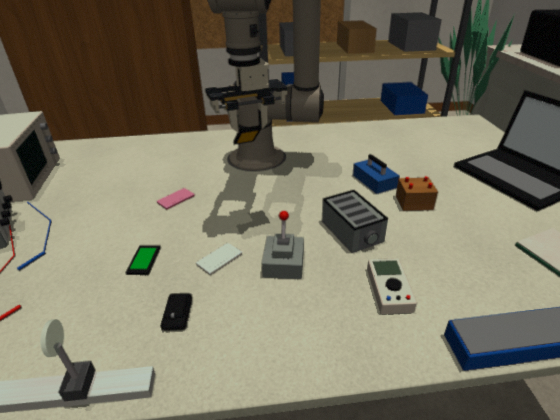

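Emit:
apply_moves(increments=[{"grip":0,"linear":[0,10,10],"turn":[0,0,1.4]},{"grip":0,"linear":[0,20,20],"turn":[0,0,2.8]},{"grip":0,"linear":[0,30,30],"turn":[0,0,4.2]},{"grip":0,"linear":[0,40,30],"turn":[0,0,5.6]},{"grip":0,"linear":[0,50,30],"turn":[0,0,7]},{"grip":0,"linear":[0,60,30],"turn":[0,0,8.4]},{"grip":0,"linear":[0,70,30],"turn":[0,0,9.8]},{"grip":0,"linear":[0,80,30],"turn":[0,0,11.2]},{"grip":0,"linear":[0,90,30],"turn":[0,0,12.6]},{"grip":0,"linear":[0,100,30],"turn":[0,0,14]}])

```text
time: 16.2
tool_pos: [0.4325, 0.0741, 0.3265]
tool_rot: [3.142, 0.002, 0.159]
contact_force: [-0.0, 0.2, 0.4]
opening: 0.0589
```

Emit:
apply_moves(increments=[{"grip":0,"linear":[5,10,0],"turn":[0,0,1.4]},{"grip":0,"linear":[10,20,0],"turn":[0,0,2.8]},{"grip":0,"linear":[15,30,0],"turn":[0,0,4.2]},{"grip":0,"linear":[20,40,0],"turn":[0,0,5.6]},{"grip":0,"linear":[25,50,0],"turn":[0,0,7]},{"grip":0,"linear":[30,60,0],"turn":[0,0,8.4]},{"grip":0,"linear":[40,70,0],"turn":[0,0,9.8]},{"grip":0,"linear":[50,80,0],"turn":[0,0,11.2]},{"grip":0,"linear":[50,90,0],"turn":[0,0,12.6]},{"grip":0,"linear":[50,100,0],"turn":[0,0,14]}])

```text
time: 17.2
tool_pos: [0.4829, 0.174, 0.3259]
tool_rot: [-3.138, 0.0, 1.625]
contact_force: [-0.3, 0.9, -0.8]
opening: 0.0588
```

```bash
cat > tgt.py <<'E'
import sys
from h import *
from plan import *
# plate pose in tool at pick, from measured tool pose at grasp; slot; lift
def target(tcp,rot,sgn,ang,c,slot,lift,dirn=1):
    R=Rn.from_euler('xyz',rot).as_matrix();u=sgn*np.array([np.cos(ang),np.sin(ang),0])
    # plate edges align with pads: u perpendicular to jaw
    x=R[:,0];x=x-x[2]*Z;x/=np.linalg.norm(x);u2=np.cross(x,Z);u=u2*np.sign(u2@u)
    # lateral centre on jaw centre
    d=np.array([c[0],c[1],0])-np.array([tcp[0],tcp[1],0]);cc=np.array(tcp[:2])+u[:2]*(d@u)
    return place(np.array(tcp),R,u,x,cc,slot,dirn,lift)
E
python3 - <<'E'
from tgt import *
s=observe();print(s['tool_pos'],s['tool_rot'],s['qpos'].round(2))
for l in (.1,.03,0):
    X,Q=target([.4724,-.1456,.0079],[2.4462,-.0013,-1.3118],-1,np.radians(15),[.434,-.1565],0,l)
    print(l,X.round(4),Rn.from_matrix(Q).as_euler('xyz').round(3),delta(X,Rn.from_matrix(Q)),[k.round(2) for k in ik(X,Rn.from_matrix(Q),p,q0=s['qpos'])])
E
```

```text
[0.48287971 0.17400162 0.32594365] [-3.13792198e+00  1.47922092e-04  1.62480211e+00] [ 0.2   0.26  1.36  0.    1.52 -1.43]
0.1 [0.4681 0.2325 0.2029] [-2.266  0.     1.898] (array([ -14.7,   58.5, -123. ]), array([-1.58,  8.2 ,  2.44])) [array([ 0.32,  0.91,  0.87, -0.01,  2.23, -1.58])]
0.03 [0.4681 0.2325 0.1329] [-2.266  0.     1.898] (array([ -14.7,   58.5, -193. ]), array([-1.58,  8.2 ,  2.44])) [array([ 0.32,  0.98,  0.93, -0.01,  2.11, -1.58])]
0 [0.4681 0.2325 0.1029] [-2.266  0.     1.898] (array([ -14.7,   58.5, -223. ]), array([-1.58,  8.2 ,  2.44])) [array([ 0.32,  1.01,  0.95, -0.01,  2.06, -1.58])]
```

Emit:
apply_moves(increments=[{"grip":0,"linear":[0,10,0],"turn":[-0.2,1,0.3]},{"grip":0,"linear":[-2,20,0],"turn":[-0.4,2,0.6]},{"grip":0,"linear":[-4,30,0],"turn":[-0.6,3,0.9]},{"grip":0,"linear":[-6,40,0],"turn":[-0.8,4,1.2]},{"grip":0,"linear":[-8,50,-20],"turn":[-1,5,1.5]},{"grip":0,"linear":[-12,58,-40],"turn":[-1.2,6,1.8]},{"grip":0,"linear":[-15,58,-60],"turn":[-1.4,7.1,2.1]},{"grip":0,"linear":[-15,58,-80],"turn":[-1.58,8.2,2.44]},{"grip":0,"linear":[-15,58,-93],"turn":[-1.58,8.2,2.44]},{"grip":0,"linear":[-15,58,-93],"turn":[-1.58,8.2,2.44]}])

```text
time: 18.2
tool_pos: [0.4673, 0.2319, 0.2312]
tool_rot: [-2.265, 0.004, 1.892]
contact_force: [0.0, -0.9, 0.5]
opening: 0.0592
```

```bash
python3 - <<'E'
from tgt import *
s=observe();print(s['tool_pos'],s['tool_rot'],s['qpos'].round(2))
snap("wrist","k_wrist");snap("scene","k_scene");snap("side","k_side")
for l in (.1,0):
    X,Q=target([.4724,-.1456,.0079],[2.4462,-.0013,-1.3118],-1,np.radians(15),[.434,-.1565],0,l)
    print(delta(X,Rn.from_matrix(Q)))
crop("k_scene",280,130,420,250,5,"k_c1");crop("k_side",180,180,320,320,5,"k_c2")
E
```

```text
[0.4672973  0.23189538 0.23124297] [-2.26547733  0.00380897  1.89230809] [ 0.32  0.89  0.84 -0.01  2.29 -1.58]
(array([  0.5,   0.2, -34.3]), array([0.  , 0.1 , 0.05]))
(array([   0.5,    0.2, -134.3]), array([0.  , 0.1 , 0.05]))
```

View pics/k_c1.png

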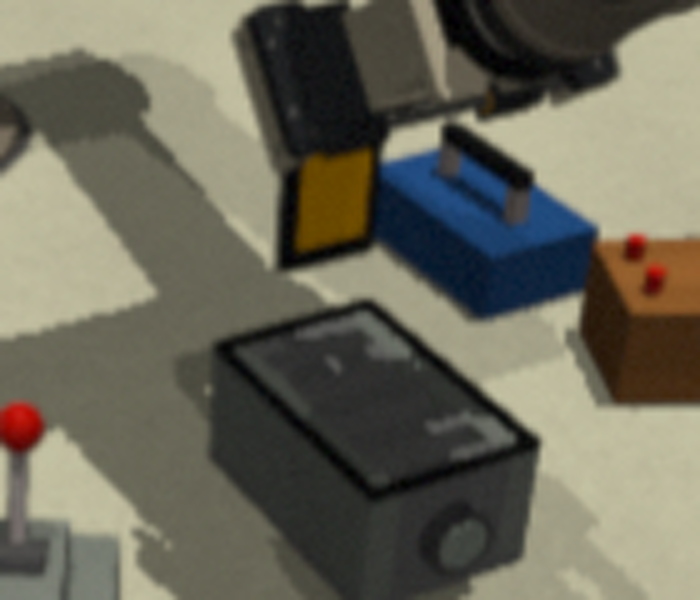

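View pics/k_c2.png

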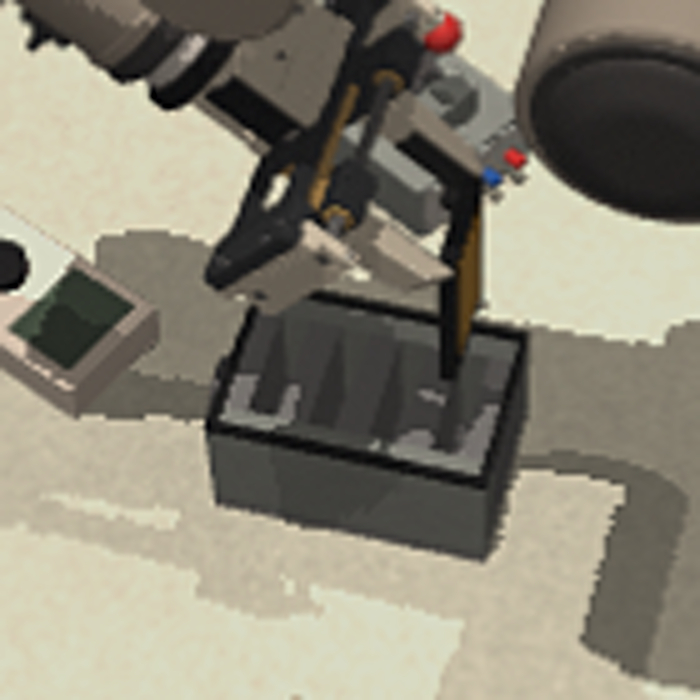

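View pics/k_wrist.png

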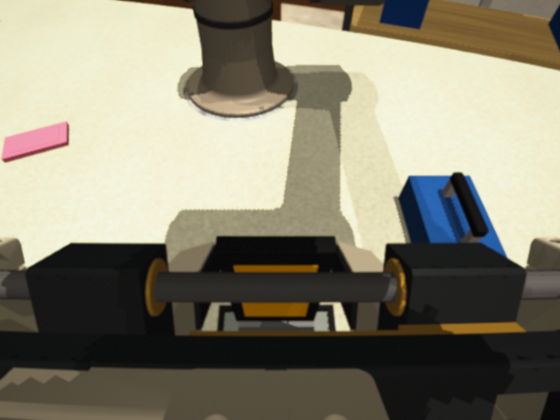

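```bash
python3 - <<'E'
from fit import *
q=[.5165,.249,.329]
for n,o,s in(("side",(180,180),5),("scene",(280,130),5)):
    P=[(-.054+dx,dy,.142) for dx in(-.005,.005) for dy in(-.03,.03)]
    print(n,[((a-np.array(o)+.5)*s-.5).round(0).tolist() for a in proj(n,pose(q,P))])
E
```

```text
side [[481.0, 296.0], [455.0, 382.0], [464.0, 293.0], [437.0, 378.0]]
scene [[274.0, 262.0], [364.0, 238.0], [283.0, 270.0], [374.0, 246.0]]
```

Emit:
apply_moves(increments=[{"grip":0,"linear":[0.5,0.2,-20],"turn":[0,0.1,0.05]},{"grip":0,"linear":[0.5,0.2,-40],"turn":[0,0.1,0.05]},{"grip":0,"linear":[0.5,0.2,-52],"turn":[0,0.1,0.05]},{"grip":0,"linear":[0.5,0.2,-60],"turn":[0,0.1,0.05]},{"grip":0,"linear":[0.5,0.2,-68],"turn":[0,0.1,0.05]},{"grip":0,"linear":[0.5,0.2,-76],"turn":[0,0.1,0.05]},{"grip":0,"linear":[0.5,0.2,-76],"turn":[0,0.1,0.05]}])

```text
time: 19.05
tool_pos: [0.4675, 0.2326, 0.1581]
tool_rot: [-2.259, -0.0, 1.899]
contact_force: [-0.7, -0.2, -0.5]
opening: 0.0588
```

```bash
python3 - <<'E'
from h import *
s=observe();print(s['tool_pos'],s['contact_force'],s['torque'],s['opening'])
snap("side","l_side");snap("scene","l_scene")
crop("l_side",200,190,320,310,5,"l_c2")
E
```

```text
[0.46754759 0.23258491 0.15808107] [-0.65038344 -0.17704906 -0.48132539] [ 0.24597023 -0.59522534 -0.00530893] 0.05881497940329215
```

View pics/l_c2.png

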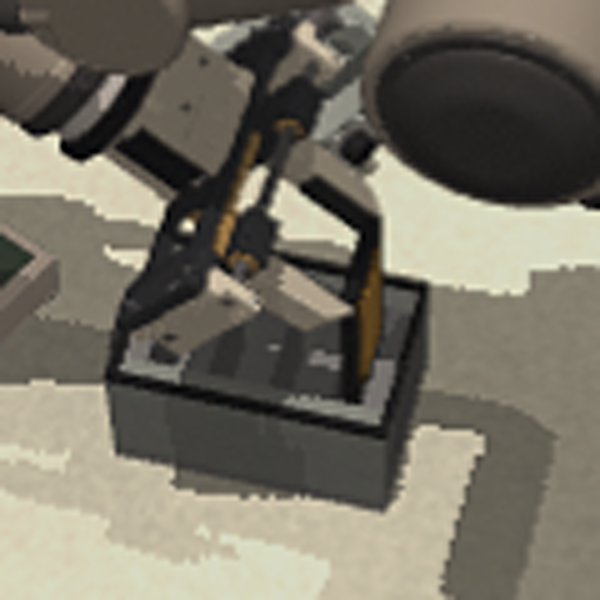

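Emit:
apply_moves(increments=[{"grip":0,"linear":[0,0,-10],"turn":[0,0,0]},{"grip":0,"linear":[0,0,-20],"turn":[0,0,0]},{"grip":0,"linear":[0,0,-30],"turn":[0,0,0]},{"grip":0,"linear":[0,0,-40],"turn":[0,0,0]},{"grip":0,"linear":[0,0,-47],"turn":[0,0,0]},{"grip":0,"linear":[0,0,-50],"turn":[0,0,0]},{"grip":0,"linear":[0,0,-50],"turn":[0,0,0]}])

```text
time: 19.85
tool_pos: [0.4676, 0.2326, 0.1084]
tool_rot: [-2.259, -0.0, 1.899]
contact_force: [-0.6, 0.2, -0.5]
opening: 0.0591
```

Emit:
apply_moves(increments=[{"grip":0,"linear":[0,0,-3],"turn":[0,0,0]},{"grip":0,"linear":[0,0,-3],"turn":[0,0,0]},{"grip":0.75,"linear":[0,0,-3],"turn":[0,0,0]},{"grip":0.75,"linear":[0,0,-3],"turn":[0,0,0]},{"grip":0.85,"linear":[0,0,-3],"turn":[0,0,0]},{"grip":0.85,"linear":[0,0,-3],"turn":[0,0,0]},{"grip":0.85,"linear":[0,0,-3],"turn":[0,0,0]}])

```text
time: 20.55
tool_pos: [0.4678, 0.2327, 0.1059]
tool_rot: [-2.26, -0.0, 1.899]
contact_force: [-0.2, -0.0, -0.6]
opening: 0.0778
```

Emit:
apply_moves(increments=[{"grip":0.85,"linear":[14,5,13],"turn":[0,0,0]},{"grip":0.85,"linear":[36,12,32],"turn":[0,0,0]},{"grip":1,"linear":[60,20,75],"turn":[0,0,0]},{"grip":1,"linear":[60,20,120],"turn":[0,0,0]},{"grip":1,"linear":[60,20,160],"turn":[0,0,0]},{"grip":1,"linear":[40,0,190],"turn":[0,-1.4,0]},{"grip":1,"linear":[20,-40,210],"turn":[0.4,-2.8,0]},{"grip":1,"linear":[0,-80,210],"turn":[0.9,-4,0]},{"grip":1,"linear":[-20,-120,210],"turn":[1.4,-5.4,0]},{"grip":1,"linear":[-30,-160,210],"turn":[2,-6.6,0]}])

```text
time: 21.55
tool_pos: [0.4363, 0.0717, 0.3167]
tool_rot: [-2.952, 0.028, 1.891]
contact_force: [1.6, -0.9, 1.7]
opening: 0.0919
```

```bash
python3 - <<'E'
from h import *
s=observe();print(s['tool_pos'],s['tool_rot'],s['qpos'].round(2),s['contact_force'])
snap("side","m_side");im=snap("scene","m_scene")
print(blobrect(im,(50,150,60),(75,255,255),"scene",.01))
crop("m_side",205,210,325,310,6,"m_c1");crop("m_scene",300,150,420,250,6,"m_c2")
E
```

```text
[0.43625625 0.07173972 0.31668023] [-2.95165931  0.02801151  1.89129679] [ 0.05  0.24  1.43 -0.08  1.64 -1.84] [ 1.57053772 -0.94163526  1.68337385]
(((567.0056762695312, -331.4851989746094), (46.66095733642578, 80.47846221923828), 81.23051452636719), 325.5)
```

View pics/m_c1.png

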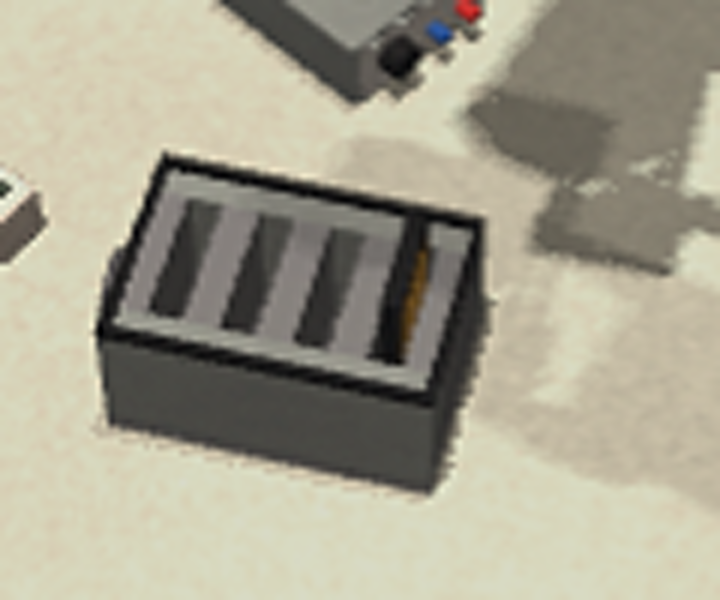

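View pics/m_c2.png

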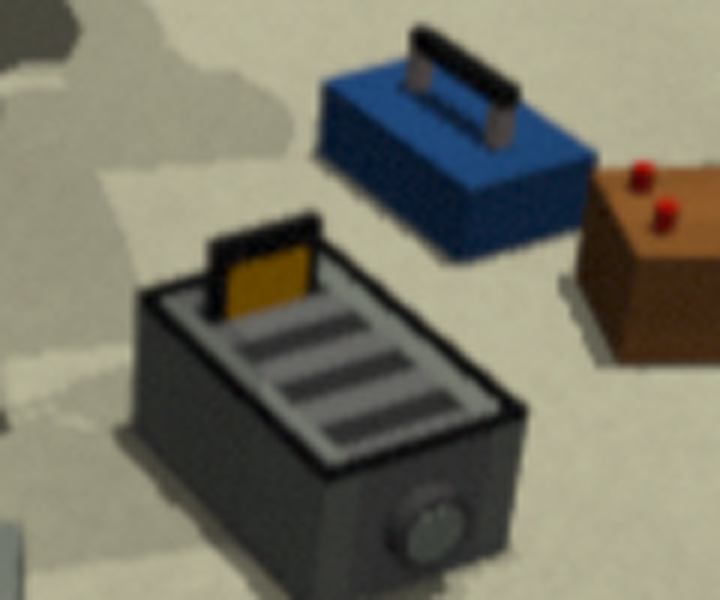

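```bash
python3 - <<'E'
from tgt import *
s=observe();q=s['qpos'];c=np.array([.5662,-.3318]);a=np.radians(-8.7)
print("top proj",((proj("scene",[[.5165-.054*np.cos(.329)-(-sy)*np.sin(.329)*0-sy*np.sin(.329),.249-.054*np.sin(.329)+sy*np.cos(.329),.118] for sy in(-.03,.03)])-[300,150]+.5)*6-.5).round())
for th in(35,38,41,44):
  for fl in(-1,1):
    tcp,R,u,x=frames(c,a,-1,np.radians(th),fl)
    r=[]
    for d in(.13,0):
        k=ik(tcp-R[:,2]*d,Rn.from_matrix(R),p,n=15);r.append([j.round(2).tolist() for j in k])
    for sl in(1,2):
        X,Q=place(tcp,R,u,x,c,sl,1,.0);k=ik(X,Rn.from_matrix(Q),p,n=8);r.append([j.round(2).tolist() for j in k])
    print(th,fl,tcp.round(3),Rn.from_matrix(R).as_euler('xyz').round(2),r)
E
```

```text
top proj [[211. 244.]
 [319. 214.]]
35 -1 [ 0.606 -0.338  0.007] [-2.53  0.    1.42] [[], [[-0.52, 1.32, 0.35, -0.24, 2.04, -1.99]], [[0.32, 1.14, 0.7, -0.01, 2.26, 1.56]], [[0.32, 1.25, 0.46, -0.01, 2.39, 1.56]]]
35 1 [ 0.606 -0.338  0.007] [ 2.53  0.   -1.72] [[], [[-0.52, 1.32, 0.35, -0.24, 2.04, 1.15]], [[0.32, 1.14, 0.7, -0.01, 2.26, -1.58]], [[0.32, 1.25, 0.46, -0.01, 2.39, -1.58]]]
38 -1 [ 0.606 -0.338  0.008] [-2.48  0.    1.42] [[], [[-0.52, 1.39, 0.2, -0.27, 2.16, -2.02]], [[0.32, 1.11, 0.75, -0.01, 2.2, 1.56]], [[0.32, 1.2, 0.52, -0.01, 2.32, 1.56]]]
38 1 [ 0.606 -0.338  0.008] [ 2.48 -0.   -1.72] [[], [[-0.52, 1.39, 0.2, -0.27, 2.16, 1.13]], [[0.32, 1.11, 0.75, -0.01, 2.2, -1.58]], [[0.32, 1.2, 0.52, -0.01, 2.32, -1.58]]]
41 -1 [ 0.606 -0.338  0.008] [-2.43  0.    1.42] [[], [], [[0.32, 1.07, 0.79, -0.01, 2.13, 1.56]], [[0.32, 1.16, 0.59, -0.01, 2.25, 1.56]]]
41 1 [ 0.606 -0.338  0.008] [ 2.43  0.   -1.72] [[], [], [[0.32, 1.07, 0.79, -0.01, 2.13, -1.58]], [[0.32, 1.16, 0.59, -0.01, 2.25, -1.58]]]
44 -1 [ 0.606 -0.338  0.009] [-2.37  0.    1.42] [[], [], [[0.32, 1.03, 0.84, -0.01, 2.07, 1.56]], [[0.32, 1.12, 0.65, -0.01, 2.18, 1.56]]]
44 1 [ 0.606 -0.338  0.009] [ 2.37  0.   -1.72] [[], [], [[0.32, 1.03, 0.84, -0.01, 2.07, -1.58]], [[0.32, 1.12, 0.65, -0.01, 2.18, -1.58]]]
```

```bash
python3 - <<'E'
from tgt import *
s=observe();q=s['qpos'];c=np.array([.5662,-.3318]);a=np.radians(-8.7)
for th in(25,30):
    fl=1
    tcp,R,u,x=frames(c,a,-1,np.radians(th),fl,g=.038)
    r=[]
    for d in(.2,.1,0):
        k=ik(tcp+Z*d,Rn.from_matrix(R),p,n=15);r.append([j.round(2).tolist() for j in k])
    for sl in(1,2):
      for l in(.12,0):
        X,Q=place(tcp,R,u,x,c,sl,1,l);k=ik(X,Rn.from_matrix(Q),p,n=8);r.append([j.round(2).tolist() for j in k])
    print(th,fl,tcp.round(4),Rn.from_matrix(R).as_euler('xyz').round(3),r)
E
```

```text
25 1 [ 0.6038 -0.3375  0.006 ] [ 2.705  0.    -1.723] [[[-0.55, 1.03, 0.4, -0.19, 2.12, 1.11]], [[-0.55, 1.06, 0.59, -0.17, 1.89, 1.16]], [[-0.55, 1.14, 0.69, -0.16, 1.72, 1.19]], [[0.32, 1.15, 0.49, -0.02, 2.63, -1.59]], [[0.32, 1.27, 0.55, -0.01, 2.46, -1.58]], [], [[0.32, 1.4, 0.24, -0.02, 2.63, -1.59]]]
30 1 [ 0.6038 -0.3375  0.0067] [ 2.618  0.    -1.723] [[[-0.53, 1.14, 0.19, -0.25, 2.29, 1.07]], [[-0.53, 1.14, 0.44, -0.21, 2.04, 1.14]], [[-0.53, 1.22, 0.54, -0.2, 1.87, 1.18]], [[0.32, 1.1, 0.53, -0.01, 2.55, -1.59]], [[0.32, 1.21, 0.62, -0.01, 2.36, -1.58]], [], [[0.32, 1.33, 0.35, -0.01, 2.51, -1.59]]]
```

Emit:
apply_moves(increments=[{"grip":1,"linear":[0,-20,0],"turn":[0.4,-1,0]},{"grip":1,"linear":[0,-40,0],"turn":[0.57,-1.72,0]},{"grip":1,"linear":[0,-40,0],"turn":[0.57,-1.72,0]}])

```text
time: 21.95
tool_pos: [0.4367, 0.031, 0.3169]
tool_rot: [-3.136, 0.027, 1.882]
contact_force: [-0.7, 0.1, 0.5]
opening: 0.0919
```

Emit:
apply_moves(increments=[{"grip":1,"linear":[0,-10,0],"turn":[0,0,-1.4]},{"grip":1,"linear":[0,-20,0],"turn":[0,0,-2.8]},{"grip":1,"linear":[0,-30,0],"turn":[0,0,-4.2]},{"grip":1,"linear":[0,-40,0],"turn":[0,0,-5.6]},{"grip":1,"linear":[0,-50,0],"turn":[0,0,-7]},{"grip":1,"linear":[0,-60,0],"turn":[0,0,-8.4]},{"grip":1,"linear":[0,-70,0],"turn":[0,0,-9.8]},{"grip":1,"linear":[0,-80,0],"turn":[0,0,-11.2]},{"grip":1,"linear":[0,-90,0],"turn":[0,0,-12.6]},{"grip":1,"linear":[0,-100,0],"turn":[0,0,-14]}])

```text
time: 22.95
tool_pos: [0.4382, -0.0671, 0.3157]
tool_rot: [-3.132, 0.027, 0.413]
contact_force: [0.4, 0.3, -0.1]
opening: 0.0916
```

Emit:
apply_moves(increments=[{"grip":1,"linear":[10,-10,0],"turn":[0,0,-1.4]},{"grip":1,"linear":[20,-20,0],"turn":[0,0,-2.8]},{"grip":1,"linear":[30,-40,0],"turn":[0,0,-4.2]},{"grip":1,"linear":[40,-60,0],"turn":[0,0,-5.6]},{"grip":1,"linear":[60,-80,0],"turn":[0,0,-7]},{"grip":1,"linear":[80,-100,0],"turn":[0,0,-8.4]},{"grip":1,"linear":[90,-120,0],"turn":[0,0,-9.8]},{"grip":1,"linear":[100,-140,0],"turn":[0,0,-11.2]},{"grip":1,"linear":[110,-160,0],"turn":[0,0,-12.6]},{"grip":1,"linear":[120,-180,-20],"turn":[0,0,-14]}])

```text
time: 23.95
tool_pos: [0.5598, -0.248, 0.2976]
tool_rot: [-3.132, 0.023, -1.053]
contact_force: [1.3, -0.9, -0.2]
opening: 0.0914
```

```bash
python3 - <<'E'
from tgt import *
im=snap("scene","n_scene");print(blobrect(im,(50,150,60),(75,255,255),"scene",.01));
s=observe();print(s['tool_pos'],s['tool_rot'],s['qpos'].round(2))
pp,M=w2c("wrist");im=snap("wrist","n_wrist");print(blobrect(im,(45,120,50),(80,255,255),"wrist",.01,M))
c=np.array([.5662,-.3318]);a=np.radians(-8.7)
tcp,R,u,x=frames(c,a,-1,np.radians(30),1,g=.038)
print(delta(tcp+Z*.12,Rn.from_matrix(R)))
E
```

```text
(((565.1396484375, -331.3353576660156), (42.34882354736328, 75.93687438964844), 82.2746353149414), 272.5)
[ 0.55908091 -0.25015005  0.29152937] [-3.13671675  0.028348   -1.0625963 ] [-0.56  0.49  1.12  0.02  1.56  0.51]
(((565.35595703125, -331.132568359375), (44.824039459228516, 82.7141342163086), 82.06473541259766), 1836.5)
(array([  45.8,  -89.2, -165.1]), array([-1.23,  4.99, -6.17]))
```

View pics/n_wrist.png

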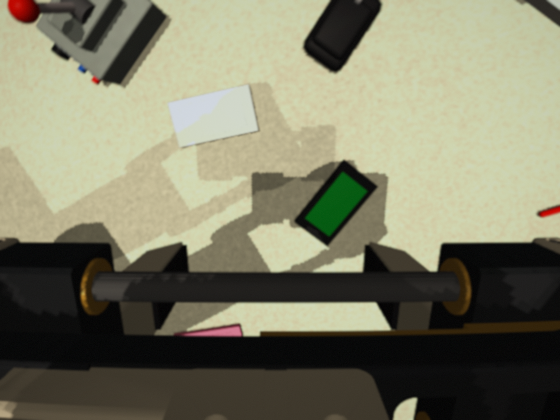

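Emit:
apply_moves(increments=[{"grip":1,"linear":[8,-15,0],"turn":[-0.2,0.8,-1]},{"grip":1,"linear":[16,-30,-10],"turn":[-0.4,1.6,-2]},{"grip":1,"linear":[24,-45,-30],"turn":[-0.6,2.4,-3]},{"grip":1,"linear":[32,-60,-50],"turn":[-0.8,3.2,-4]},{"grip":1,"linear":[40,-75,-80],"turn":[-1,4.1,-5]},{"grip":1,"linear":[46,-89,-110],"turn":[-1.23,5,-6.1]},{"grip":1,"linear":[46,-89,-140],"turn":[-1.23,5,-6.1]},{"grip":1,"linear":[46,-89,-165],"turn":[-1.23,5,-6.1]},{"grip":1,"linear":[46,-89,-165],"turn":[-1.23,5,-6.1]},{"grip":1,"linear":[46,-89,-165],"turn":[-1.23,5,-6.1]}])

```text
time: 25.05
tool_pos: [0.6041, -0.3354, 0.132]
tool_rot: [2.62, -0.0, -1.707]
contact_force: [-0.1, 0.1, 0.7]
opening: 0.0916
```

```bash
python3 - <<'E'
from tgt import *
pp,M=w2c("wrist");im=snap("wrist","o_wrist");print(blobrect(im,(45,120,50),(80,255,255),"wrist",.01,M))
s=observe();print(s['tool_pos'],s['tool_rot'],s['qpos'].round(2))
c=np.array([.5657,-.3314]);a=np.radians(-8.0)
tcp,R,u,x=frames(c,a,-1,np.radians(30),1,g=.038)
print(tcp,delta(tcp,Rn.from_matrix(R)))
E
```

```text
(((565.56396484375, -332.4032897949219), (45.5313606262207, 83.99334716796875), 81.80010223388672), 3909.5)
[ 0.6045164  -0.33583229  0.1337397 ] [ 2.62290715e+00 -1.64437328e-03 -1.70729201e+00] [-0.53  1.12  0.41 -0.22  2.08  1.12]
[ 0.60333019 -0.33668858  0.00675   ] (array([  -1.2,   -0.9, -127. ]), array([ 0.02,  0.04, -0.03]))
```

View pics/o_wrist.png

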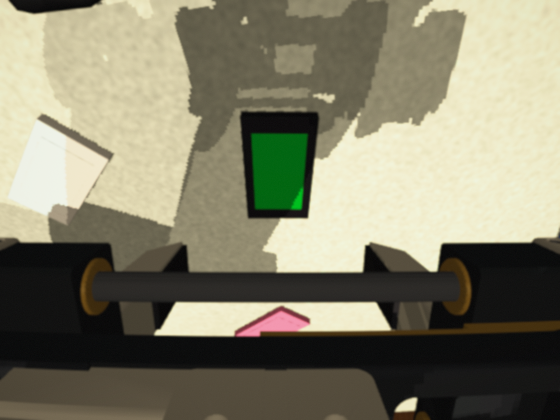

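Emit:
apply_moves(increments=[{"grip":1,"linear":[-1,-1,-40],"turn":[0,0,0]},{"grip":1,"linear":[-1,-1,-80],"turn":[0,0,0]},{"grip":1,"linear":[-1,-1,-105],"turn":[0,0,0]},{"grip":1,"linear":[-1,-1,-117],"turn":[0,0,0]},{"grip":1,"linear":[-1,-1,-122],"turn":[0,0,0]},{"grip":1,"linear":[-1,-1,-122],"turn":[0,0,0]},{"grip":1,"linear":[-1,-1,-122],"turn":[0,0,0]},{"grip":1,"linear":[-1,-1,-122],"turn":[0,0,0]}])

```text
time: 25.9
tool_pos: [0.6035, -0.3378, 0.0108]
tool_rot: [2.623, -0.002, -1.709]
contact_force: [0.2, -0.1, 1.3]
opening: 0.0917
```

Emit:
apply_moves(increments=[{"grip":1,"linear":[0,0,-2],"turn":[0,0,0]},{"grip":1,"linear":[0,0,-4],"turn":[0,0,0]},{"grip":1,"linear":[0,0,-4],"turn":[0,0,0]},{"grip":0,"linear":[0,0,-4],"turn":[0,0,0]},{"grip":0,"linear":[0,0,-4],"turn":[0,0,0]},{"grip":0,"linear":[0,0,-4],"turn":[0,0,0]},{"grip":0,"linear":[0,0,-4],"turn":[0,0,0]},{"grip":0,"linear":[0,0,-4],"turn":[0,0,0]},{"grip":0,"linear":[0,0,-4],"turn":[0,0,0]},{"grip":0,"linear":[0,0,-4],"turn":[0,0,0]}], grip_force=35)

```text
time: 26.9
tool_pos: [0.6028, -0.3374, 0.005]
tool_rot: [2.62, -0.001, -1.709]
contact_force: [-0.1, -0.4, 2.9]
opening: 0.0594
```

Emit:
apply_moves(increments=[{"grip":0,"linear":[0,0,0],"turn":[0,0,0]},{"grip":0,"linear":[0,0,0],"turn":[0,0,0]}])

```text
time: 27.1
tool_pos: [0.6028, -0.3374, 0.005]
tool_rot: [2.62, -0.001, -1.709]
contact_force: [-0.0, -0.5, 2.9]
opening: 0.0593
```

```bash
python3 - <<'E'
from h import *
s=observe();print(s['tool_pos'],s['tool_rot'],s['opening'],s['contact_force'])
E
```

```text
[ 0.60275414 -0.33736862  0.00500022] [ 2.62019625e+00 -7.40521220e-04 -1.70869141e+00] 0.059348281446693706 [-0.01357492 -0.51656394  2.88049015]
```

Emit:
apply_moves(increments=[{"grip":0,"linear":[0,0,20],"turn":[0,0,0]},{"grip":0,"linear":[0,0,60],"turn":[0,0,0]},{"grip":0,"linear":[-10,15,100],"turn":[-0.1,-0.8,0]},{"grip":0,"linear":[-20,35,140],"turn":[-0.2,-1.6,0]},{"grip":0,"linear":[-30,60,180],"turn":[-0.3,-2.4,0]},{"grip":0,"linear":[-45,85,220],"turn":[-0.45,-3.2,0]},{"grip":0,"linear":[-60,110,260],"turn":[-0.6,-4.1,0]},{"grip":0,"linear":[-80,135,290],"turn":[-0.69,-4.93,0]},{"grip":0,"linear":[-100,160,310],"turn":[-0.69,-4.93,0]},{"grip":0,"linear":[-110,190,315],"turn":[-0.69,-4.93,0]}])

```text
time: 28.1
tool_pos: [0.4914, -0.1469, 0.3246]
tool_rot: [-3.135, -0.004, -1.71]
contact_force: [1.1, -0.1, -1.3]
opening: 0.0593
```

```bash
python3 - <<'E'
from tgt import *
s=observe();print(s['tool_pos'],s['tool_rot'],s['qpos'].round(2),s['opening'])
for l in (.12,0):
    X,Q=target([.6028,-.3374,.005],[2.620,-.0007,-1.7087],-1,np.radians(-8),[.5657,-.332],1,l)
    print(l,X.round(4),Rn.from_matrix(Q).as_euler('xyz').round(3),[k.round(2) for k in ik(X,Rn.from_matrix(Q),p)])
E
```

```text
[ 0.49139963 -0.14692098  0.3245777 ] [-3.13474333 -0.00358431 -1.71031638] [-0.44  0.26  1.38 -0.    1.5   1.27] 0.059312550774664165
0.12 [0.4995 0.2432 0.2205] [-2.092  0.     1.899] [array([ 0.32,  1.1 ,  0.54, -0.01,  2.55, -1.59])]
0 [0.4995 0.2432 0.1005] [-2.092  0.     1.899] [array([ 0.32,  1.2 ,  0.63, -0.01,  2.35, -1.58])]
```

Emit:
apply_moves(increments=[{"grip":0,"linear":[0,10,0],"turn":[0,0,1.4]},{"grip":0,"linear":[-5,20,0],"turn":[0,0,2.8]},{"grip":0,"linear":[-10,30,0],"turn":[0,0,4.2]},{"grip":0,"linear":[-15,45,0],"turn":[0,0,5.6]},{"grip":0,"linear":[-20,60,0],"turn":[0,0,7]},{"grip":0,"linear":[-30,75,0],"turn":[0,0,8.4]},{"grip":0,"linear":[-40,90,0],"turn":[0,0,9.8]},{"grip":0,"linear":[-50,105,0],"turn":[0,0,11.2]},{"grip":0,"linear":[-50,120,0],"turn":[0,0,12.6]},{"grip":0,"linear":[-50,140,0],"turn":[0,0,14]}])

```text
time: 29.1
tool_pos: [0.4423, -0.007, 0.3211]
tool_rot: [3.141, -0.003, -0.238]
contact_force: [-0.2, 0.0, -0.8]
opening: 0.0595
```

Emit:
apply_moves(increments=[{"grip":0,"linear":[0,15,0],"turn":[0,0,1.4]},{"grip":0,"linear":[0,30,0],"turn":[0,0,2.8]},{"grip":0,"linear":[0,45,0],"turn":[0,0,4.2]},{"grip":0,"linear":[5,60,0],"turn":[0,0,5.6]},{"grip":0,"linear":[10,75,0],"turn":[0,0,7]},{"grip":0,"linear":[15,90,0],"turn":[0,0,8.4]},{"grip":0,"linear":[20,105,0],"turn":[0,0,9.8]},{"grip":0,"linear":[25,120,0],"turn":[0,0,11.2]},{"grip":0,"linear":[30,140,0],"turn":[0,0,12.6]},{"grip":0,"linear":[40,160,0],"turn":[0,0,14]}])

```text
time: 30.1
tool_pos: [0.4824, 0.1533, 0.3212]
tool_rot: [3.14, -0.002, 1.229]
contact_force: [1.2, 0.5, -1.2]
opening: 0.0592
```

Emit:
apply_moves(increments=[{"grip":0,"linear":[0,10,5],"turn":[0,0,1.3]},{"grip":0,"linear":[0,20,10],"turn":[0,0,2.6]},{"grip":0,"linear":[0,30,10],"turn":[0,0,3.9]},{"grip":0,"linear":[0,40,10],"turn":[0,0,5.2]},{"grip":0,"linear":[0,50,10],"turn":[0,0,6.5]},{"grip":0,"linear":[0,50,10],"turn":[0,0,6.5]}])

```text
time: 30.7
tool_pos: [0.4824, 0.2034, 0.3307]
tool_rot: [3.141, -0.001, 1.906]
contact_force: [0.3, -0.1, -0.8]
opening: 0.0592
```

```bash
python3 - <<'E'
from tgt import *
s=observe();print(s['tool_pos'],s['tool_rot'],s['qpos'].round(2),s['opening'])
X,Q=target([.6028,-.3374,.005],[2.620,-.0007,-1.7087],-1,np.radians(-8),[.5657,-.332],1,.12)
print(delta(X,Rn.from_matrix(Q)))
E
```

```text
[0.4823911  0.20343812 0.33071033] [ 3.14060379e+00 -1.38416375e-03  1.90636139e+00] [ 0.25  0.28  1.33  0.    1.53 -1.65] 0.05921029321074084
(array([  17.1,   39.7, -110.2]), array([-3.28,  9.48, -0.06]))
```

Emit:
apply_moves(increments=[{"grip":0,"linear":[6,13,0],"turn":[-0.4,1.2,0]},{"grip":0,"linear":[12,26,0],"turn":[-0.8,2.4,0]},{"grip":0,"linear":[17,40,0],"turn":[-1.2,3.6,0]},{"grip":0,"linear":[17,40,-15],"turn":[-1.6,4.8,0]},{"grip":0,"linear":[17,40,-35],"turn":[-2,6,0]},{"grip":0,"linear":[17,40,-55],"turn":[-2.4,7.2,0]},{"grip":0,"linear":[17,40,-75],"turn":[-2.8,8.4,-0.06]},{"grip":0,"linear":[17,40,-95],"turn":[-3.28,9.48,-0.06]},{"grip":0,"linear":[17,40,-105],"turn":[-3.28,9.48,-0.06]},{"grip":0,"linear":[17,40,-105],"turn":[-3.28,9.48,-0.06]}])

```text
time: 31.7
tool_pos: [0.4998, 0.2424, 0.2227]
tool_rot: [-2.09, 0.004, 1.896]
contact_force: [-0.1, 0.4, 0.4]
opening: 0.0592
```

```bash
python3 - <<'E'
from tgt import *
from fit import pose
snap("scene","p_scene");snap("side","p_side")
s=observe();print(s['tool_pos'],s['tool_rot'],s['qpos'].round(2),s['opening'])
for l in(.12,0):
    X,Q=target([.6028,-.3374,.005],[2.620,-.0007,-1.7087],-1,np.radians(-8),[.5657,-.332],1,l);print(delta(X,Rn.from_matrix(Q)))
zb=.008+s['tool_pos'][2]-X[2];print(zb)
crop("p_scene",280,130,420,250,5,"p_c1");crop("p_side",180,180,320,320,5,"p_c2")
for n,o in(("side",(180,180)),("scene",(280,130))):
    P=[(-.018+dx,dy,zb) for dx in(-.005,.005) for dy in(-.03,.03)]
    print(n,[((a-np.array(o)+.5)*5-.5).round(0).tolist() for a in proj(n,pose([.5165,.249,.329],P))])
E
```

```text
[0.50005549 0.24262278 0.22812303] [-2.0987293   0.00346481  1.89675144] [ 0.32  1.09  0.54 -0.01  2.56 -1.58] 0.05945998958501753
(array([-0.6,  0.6, -7.6]), array([0.01, 0.07, 0.02]))
(array([  -0.6,    0.6, -127.6]), array([0.01, 0.07, 0.02]))
0.13563292064316665
side [[419.0, 290.0], [391.0, 376.0], [402.0, 287.0], [374.0, 372.0]]
scene [[308.0, 302.0], [400.0, 276.0], [318.0, 311.0], [410.0, 285.0]]
```

View pics/p_c1.png

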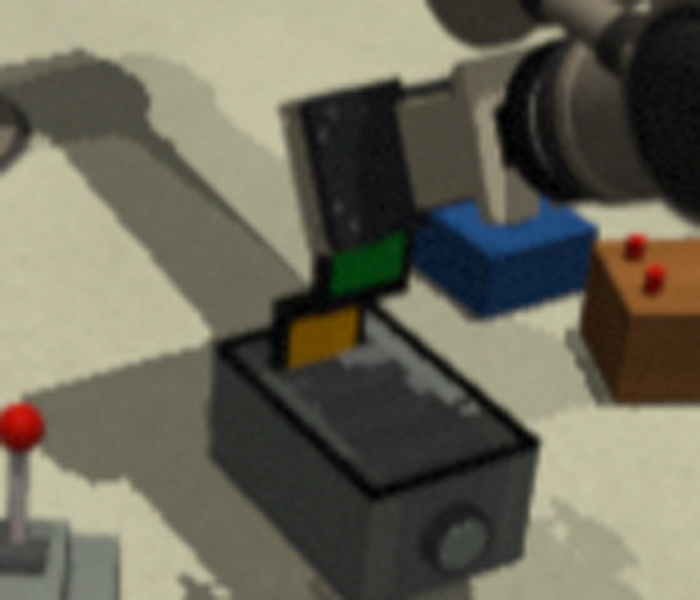

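View pics/p_c2.png

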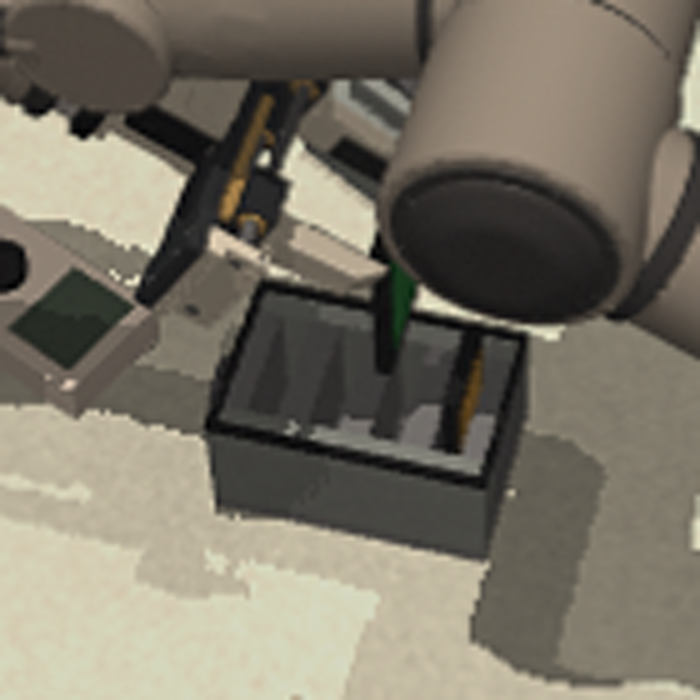

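```bash
python3 - <<'E'
from h import *
crop("p_scene",325,165,375,215,14,"p_c3")
E
```

```text
(no output)
```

View pics/p_c3.png

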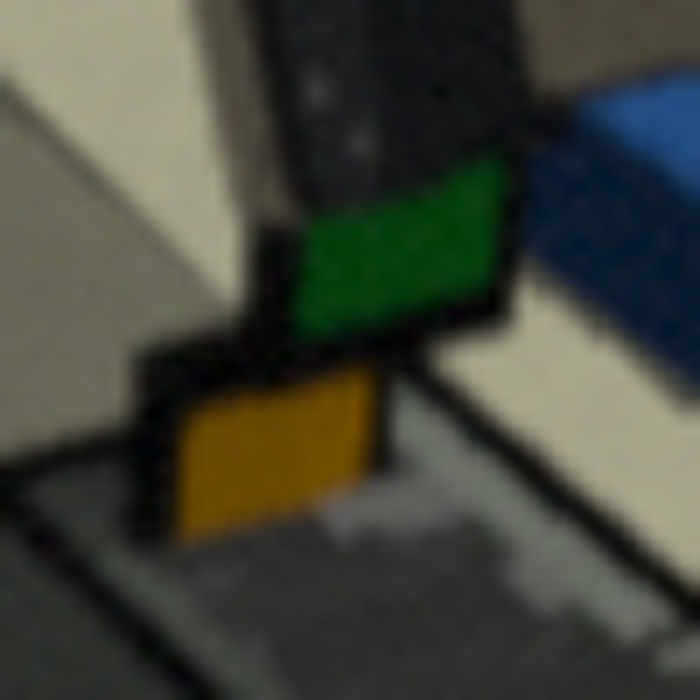

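Emit:
apply_moves(increments=[{"grip":0,"linear":[-0.6,0.6,-20],"turn":[0,0.07,0]},{"grip":0,"linear":[-0.6,0.6,-40],"turn":[0,0.07,0]},{"grip":0,"linear":[-0.6,0.6,-50],"turn":[0,0.07,0]},{"grip":0,"linear":[-0.6,0.6,-58],"turn":[0,0.07,0]},{"grip":0,"linear":[-0.6,0.6,-66],"turn":[0,0.07,0]},{"grip":0,"linear":[-0.6,0.6,-72],"turn":[0,0.07,0]},{"grip":0,"linear":[-0.6,0.6,-72],"turn":[0,0.07,0]}])

```text
time: 32.5
tool_pos: [0.4991, 0.2432, 0.1525]
tool_rot: [-2.084, 0.0, 1.898]
contact_force: [-0.3, -0.1, -0.5]
opening: 0.0588
```

```bash
python3 - <<'E'
from h import *
s=observe();print(s['tool_pos'],s['tool_rot'],s['contact_force'],s['torque'],s['opening'])
snap("side","q_side");snap("scene","q_scene")
crop("q_side",200,190,320,310,5,"q_c2")
E
```

```text
[0.49906914 0.24322791 0.15249825] [-2.08378688e+00  3.30364310e-04  1.89753739e+00] [-0.26004177 -0.08131494 -0.45264779] [ 0.31995786 -0.68481909  0.01525453] 0.058828300846264815
```

View pics/q_c2.png

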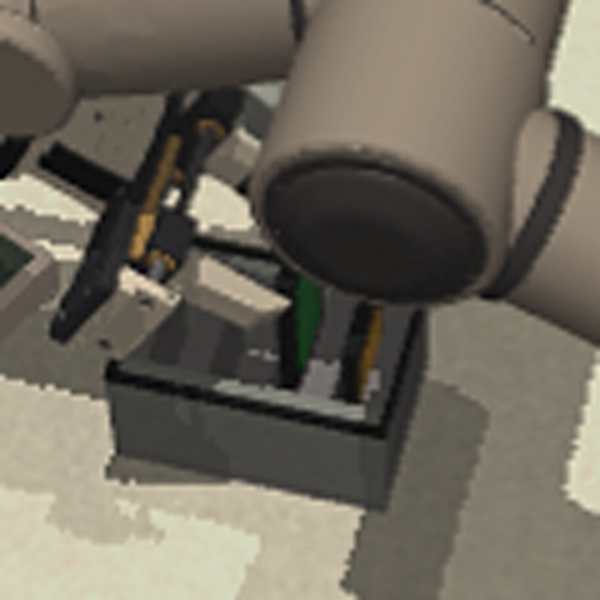

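Emit:
apply_moves(increments=[{"grip":0,"linear":[0,0,-10],"turn":[0,0,0]},{"grip":0,"linear":[0,0,-20],"turn":[0,0,0]},{"grip":0,"linear":[0,0,-30],"turn":[0,0,0]},{"grip":0,"linear":[0,0,-38],"turn":[0,0,0]},{"grip":0,"linear":[0,0,-44],"turn":[0,0,0]},{"grip":0,"linear":[0,0,-48],"turn":[0,0,0]},{"grip":0,"linear":[0,0,-48],"turn":[0,0,0]}])

```text
time: 33.3
tool_pos: [0.499, 0.2432, 0.1043]
tool_rot: [-2.083, 0.0, 1.898]
contact_force: [0.6, 0.2, -0.2]
opening: 0.0594
```

Emit:
apply_moves(increments=[{"grip":0.75,"linear":[0,0,0],"turn":[0,0,0]},{"grip":0.75,"linear":[0,0,0],"turn":[0,0,0]},{"grip":0.85,"linear":[0,0,0],"turn":[0,0,0]},{"grip":0.85,"linear":[0,0,0],"turn":[0,0,0]},{"grip":0.85,"linear":[0,0,0],"turn":[0,0,0]}])

```text
time: 33.8
tool_pos: [0.4992, 0.2433, 0.1051]
tool_rot: [-2.085, 0.0, 1.898]
contact_force: [0.1, -0.1, 0.2]
opening: 0.0775
```

Emit:
apply_moves(increments=[{"grip":0.85,"linear":[12,4,8],"turn":[0,0,0]},{"grip":0.85,"linear":[22,7,20],"turn":[0,0,0]},{"grip":1,"linear":[22,7,55],"turn":[0.2,-0.6,0]},{"grip":1,"linear":[15,5,95],"turn":[0.6,-1.8,0]},{"grip":1,"linear":[0,0,135],"turn":[1,-3,0]},{"grip":1,"linear":[-20,0,165],"turn":[1.4,-4.2,0]},{"grip":1,"linear":[-40,0,185],"turn":[1.8,-5.5,0]},{"grip":1,"linear":[-60,0,200],"turn":[2.3,-6.8,0]},{"grip":1,"linear":[-80,10,200],"turn":[2.8,-8.2,0]},{"grip":1,"linear":[-90,20,200],"turn":[3.25,-9.55,0]}])

```text
time: 34.8
tool_pos: [0.4081, 0.2634, 0.3069]
tool_rot: [3.138, -0.002, 1.898]
contact_force: [-0.4, 0.0, -0.1]
opening: 0.092
```

Emit:
apply_moves(increments=[{"grip":1,"linear":[-40,20,0],"turn":[0,0,0]},{"grip":1,"linear":[-80,30,0],"turn":[0,0,0]},{"grip":1,"linear":[-80,30,0],"turn":[0,0,0]}])

```text
time: 35.1
tool_pos: [0.325, 0.2939, 0.306]
tool_rot: [-3.136, -0.002, 1.902]
contact_force: [-0.2, -0.8, 0.5]
opening: 0.092
```

```bash
python3 - <<'E'
from h import *
from fit import pose
s=observe();print(s['tool_pos'],s['tool_rot'],s['qpos'].round(2),s['contact_force'])
snap("side","r_side");im=snap("scene","r_scene");pp,M=w2c("wrist");np.save("M_r.npy",M);snap("wrist","r_wrist")
crop("r_side",205,210,345,380,4,"r_c1");crop("r_scene",300,150,420,250,6,"r_c2")
P=[(sx,sy,.118) for sx in(-.054,-.018) for sy in(-.03,.03)]
print(((proj("scene",pose([.5165,.249,.329],P))-[300,150]+.5)*6-.5).round())
E
```

```text
[0.32495565 0.29385267 0.3059811 ] [-3.13621222e+00 -2.19305532e-03  1.90159603e+00] [ 0.56  0.13  1.59  0.    1.43 -1.34] [-0.18904901 -0.8134007   0.50078611]
[[211. 244.]
 [319. 214.]
 [253. 281.]
 [362. 249.]]
```

View pics/r_c1.png

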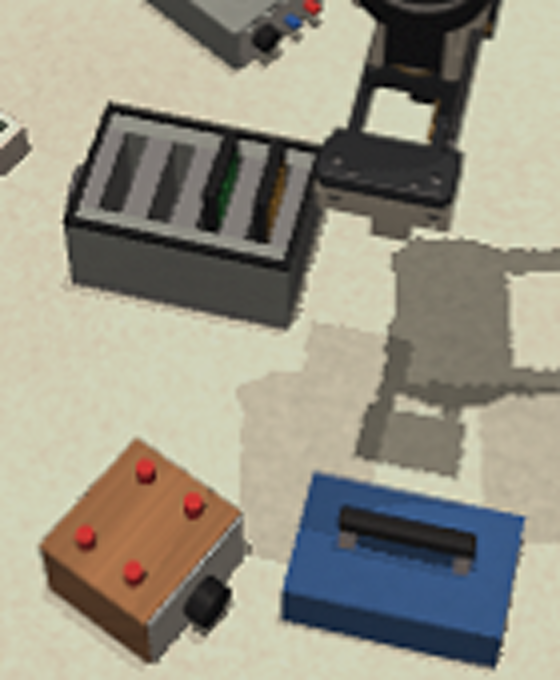

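View pics/r_c2.png

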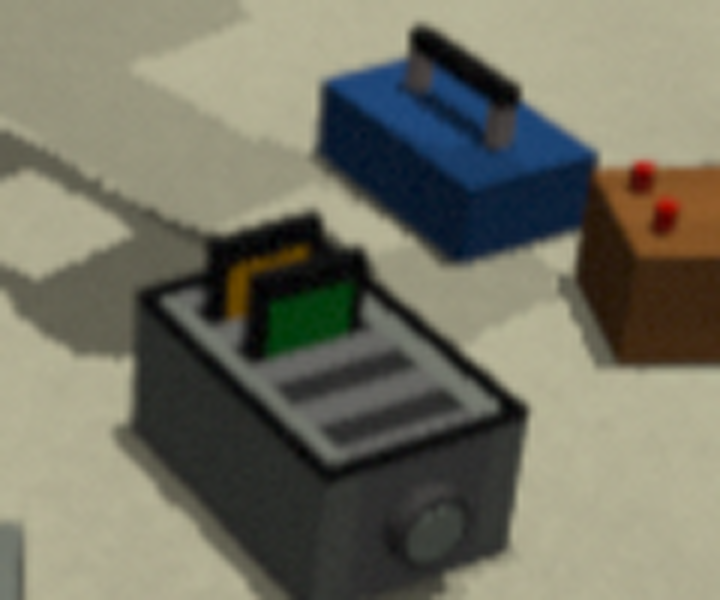

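View pics/r_wrist.png

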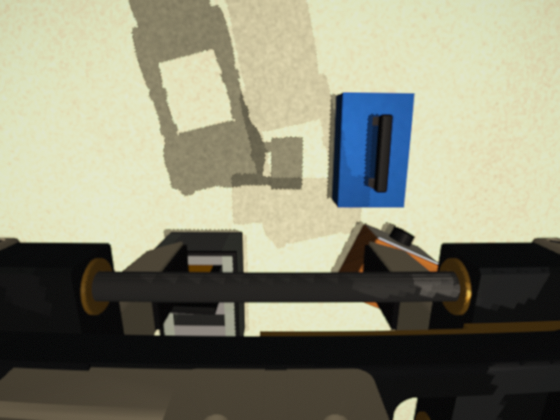

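```bash
python3 - <<'E'
from h import *
M=np.load("M_r.npy")
w=unproj("wrist",[[386.5,116],[383,190.5]],.088,M);d=w[1]-w[0];print(w.round(4),np.linalg.norm(d),np.degrees(np.arctan2(-d[1],-d[0])),w.mean(0))
w=unproj("wrist",[[345,94],[413,94],[339,206],[406,207]],.05,M);print(w.round(4),w.mean(0))
print(delta([.2505,.4003,.16],down(1.90)))
E
```

```text
[[0.2111 0.3854 0.088 ]
 [0.2903 0.4151 0.088 ]] 0.08452138921816074 -159.44029727667515 [0.25068262 0.40026929 0.088     ]
[[0.1987 0.3391 0.05  ]
 [0.1708 0.4175 0.05  ]
 [0.3306 0.383  0.05  ]
 [0.3031 0.4674 0.05  ]] [0.25081466 0.40174147 0.05      ]
(array([ -79. ,  107. , -145.3]), array([ 0.01, -0.04,  0.01]))
```

Emit:
apply_moves(increments=[{"grip":1,"linear":[-30,40,0],"turn":[0,0,0]},{"grip":1,"linear":[-60,80,0],"turn":[0,0,0]},{"grip":1,"linear":[-75,106,-30],"turn":[0,0,0]},{"grip":1,"linear":[-75,106,-80],"turn":[0,0,0]},{"grip":1,"linear":[-75,106,-120],"turn":[0,0,0]},{"grip":1,"linear":[-75,106,-150],"turn":[0,0,0]},{"grip":1,"linear":[-75,106,-170],"turn":[0,0,0]},{"grip":1,"linear":[-75,106,-170],"turn":[0,0,0]}])

```text
time: 36.05
tool_pos: [0.2542, 0.3978, 0.1319]
tool_rot: [-3.13, 0.002, 1.896]
contact_force: [-0.1, 0.3, 0.1]
opening: 0.0917
```

```bash
python3 - <<'E'
from h import *
s=observe();print(s['tool_pos'],s['tool_rot'])
print(delta([.2505,.4002,.061],down(1.90)))
E
```

```text
[0.25422406 0.3977759  0.13188649] [-3.13040152e+00  2.39118475e-03  1.89643434e+00]
(array([ -3.7,   2.4, -70.9]), array([ 0.06, -0.09,  0.03]))
```

Emit:
apply_moves(increments=[{"grip":1,"linear":[-4,2.4,-20],"turn":[0.06,-0.09,0.03]},{"grip":1,"linear":[-4,2.4,-45],"turn":[0.06,-0.09,0.03]},{"grip":1,"linear":[-4,2.4,-62],"turn":[0.06,-0.09,0.03]},{"grip":1,"linear":[-4,2.4,-70],"turn":[0.06,-0.09,0.03]},{"grip":1,"linear":[-4,2.4,-70],"turn":[0.06,-0.09,0.03]},{"grip":1,"linear":[-4,2.4,-70],"turn":[0.06,-0.09,0.03]}])

```text
time: 36.65
tool_pos: [0.251, 0.4022, 0.0658]
tool_rot: [3.135, -0.005, 1.901]
contact_force: [-0.3, 0.2, -0.8]
opening: 0.0918
```

Emit:
apply_moves(increments=[{"grip":0,"linear":[0,0,0],"turn":[0,0,0]},{"grip":0,"linear":[0,0,0],"turn":[0,0,0]},{"grip":0,"linear":[0,0,0],"turn":[0,0,0]},{"grip":0,"linear":[0,0,0],"turn":[0,0,0]},{"grip":0,"linear":[0,0,0],"turn":[0,0,0]},{"grip":0,"linear":[0,0,0],"turn":[0,0,0]},{"grip":0,"linear":[0,0,0],"turn":[0,0,0]},{"grip":0,"linear":[0,0,0],"turn":[0,0,0]},{"grip":0,"linear":[0,0,0],"turn":[0,0,0]},{"grip":0,"linear":[0,0,0],"turn":[0,0,0]}], grip_force=30)

```text
time: 37.65
tool_pos: [0.2502, 0.4016, 0.0649]
tool_rot: [3.136, -0.004, 1.901]
contact_force: [0.7, -2.6, 2.1]
opening: 0.0161
```

Emit:
apply_moves(increments=[{"grip":0,"linear":[0,0,0],"turn":[0,0,0]},{"grip":0,"linear":[0,0,0],"turn":[0,0,0]},{"grip":0,"linear":[0,0,0],"turn":[0,0,0]},{"grip":0,"linear":[0,0,0],"turn":[0,0,0]}])

```text
time: 38.05
tool_pos: [0.2501, 0.4016, 0.0648]
tool_rot: [3.137, -0.004, 1.901]
contact_force: [0.1, -0.0, -2.6]
opening: 0.014
```

Emit:
apply_moves(increments=[{"grip":0,"linear":[0,0,30],"turn":[0,0,0]},{"grip":0,"linear":[0,0,75],"turn":[0,0,0]},{"grip":0,"linear":[0,0,120],"turn":[0,0,0]},{"grip":0,"linear":[0,0,165],"turn":[0,0,0]},{"grip":0,"linear":[40,-23,185],"turn":[0,0,0]},{"grip":0,"linear":[83,-47,185],"turn":[0,0,0]},{"grip":0,"linear":[126,-72,185],"turn":[0,0,0]},{"grip":0,"linear":[169,-97,185],"turn":[0,0,0]},{"grip":0,"linear":[212,-121,185],"turn":[0,0,0]},{"grip":0,"linear":[245,-141,185],"turn":[0,0,0]}])

```text
time: 39.05
tool_pos: [0.4972, 0.2588, 0.2495]
tool_rot: [3.136, -0.004, 1.9]
contact_force: [-0.7, 1.9, -2.3]
opening: 0.0133
```

Emit:
apply_moves(increments=[{"grip":0,"linear":[20,-12,0],"turn":[0,0,0]},{"grip":0,"linear":[20,-12,0],"turn":[0,0,0]},{"grip":0,"linear":[20,-12,0],"turn":[0,0,0]},{"grip":0,"linear":[20,-12,0],"turn":[0,0,0]}])

```text
time: 39.45
tool_pos: [0.5142, 0.2492, 0.2497]
tool_rot: [3.137, -0.004, 1.902]
contact_force: [0.0, 0.9, -1.4]
opening: 0.0138
```

```bash
python3 - <<'E'
from h import *
s=observe();print(s['tool_pos'],s['tool_rot'],s['opening'])
print(delta([.516,.2487,.1828],down(1.8995)))
snap("scene","s_scene");snap("side","s_side")
crop("s_scene",290,120,420,250,5,"s_c1");crop("s_side",190,160,320,310,4,"s_c2")
E
```

```text
[0.51421781 0.2492243  0.24973423] [ 3.13711683 -0.00425689  1.90198918] 0.013829199075268677
(array([  1.8,  -0.5, -66.9]), array([-0.05,  0.03, -0.02]))
```

View pics/s_c1.png

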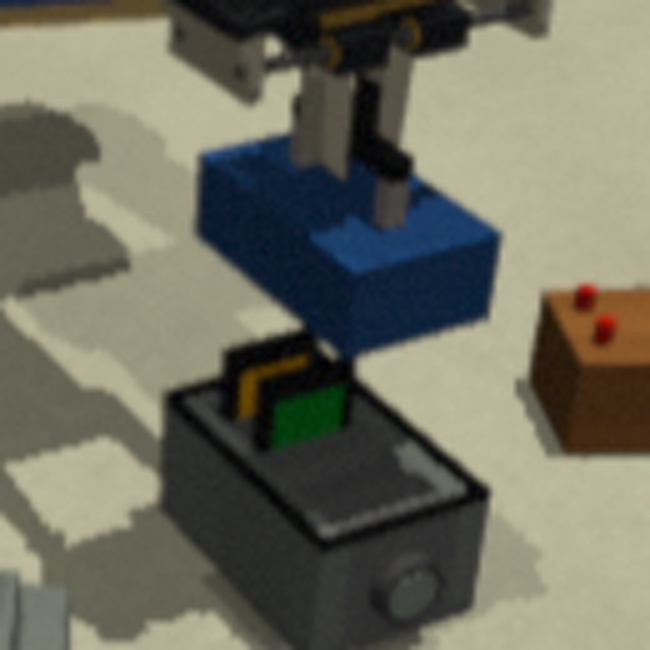

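View pics/s_c2.png

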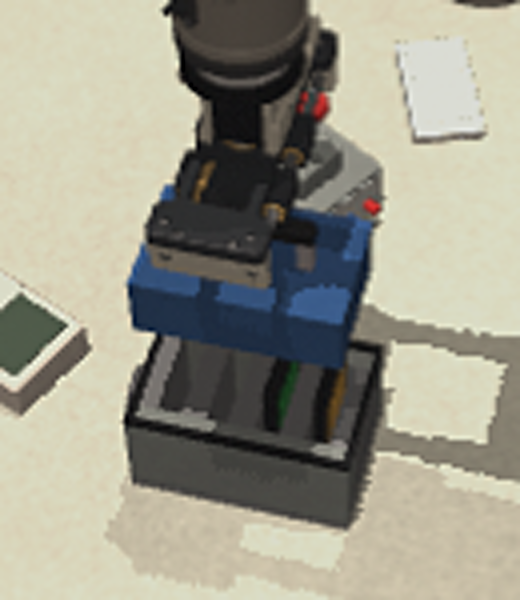

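```bash
python3 - <<'E'
from fit import *
A=lambda *q:c((290,120),5,q);B=lambda *q:c((190,160),4,q)
z=.185;t=.235
S=[("scene",A(350,358),(.072,-.044,z)),("scene",A(197,237),(-.072,-.044,z)),("scene",A(489,318),(.072,.044,z)),("scene",A(200,155),(-.072,-.044,t)),("scene",A(358,273),(.072,-.044,t)),("scene",A(499,234),(.072,.044,t))]
D=[("side",B(133,328),(.072,.044,z)),("side",B(345,366),(-.072,.044,z)),("side",B(132,290),(.072,.044,t)),("side",B(353,318),(-.072,.044,t)),("side",B(374,226),(-.072,-.044,t))]
for o in(S,D,S+D):
    q,r=fit(o,[.517,.248,.33]);print(q.round(4),np.degrees(q[2]),r)
# magazine in same images
z=.084
m=[("scene",A(168,395),(-.082,-.054,z)),("scene",A(322,545),(.082,-.054,z)),("scene",A(488,492),(.082,.054,z))]
d=[("side",B(128,424),(.082,.054,z)),("side",B(350,466),(-.082,.054,z)),("side",B(384,345),(-.082,-.054,z))]
for o in(m,d):print(fit(o,[.517,.248,.33]))
E
```

```text
[0.5134 0.2507 0.3377] 19.350041793609016 [0.5 0.5 0.4 0.  0.3 0.1 0.1 0.2 0.2 0.2 1.  0.5]
[0.512  0.2477 0.3659] 20.964531144725534 [0.9 1.  0.6 0.5 0.3 0.9 1.3 1.2 0.1 1.8]
[0.5123 0.2492 0.3615] 20.71280839248264 [0.4 0.4 1.4 0.2 0.2 0.4 1.1 0.  0.1 0.4 0.5 1.  0.4 1.2 0.2 0.9 0.8 0.7
 1.8 1.6 0.2 1.4]
(array([0.51891017, 0.24965442, 0.31595551]), array([0.7, 0.8, 0.2, 0.3, 0.8, 0.1]))
(array([0.51465527, 0.24913578, 0.34758212]), array([0.7, 0.2, 0.6, 0.3, 0.2, 0.2]))
```

Emit:
apply_moves(increments=[{"grip":0,"linear":[2.3,-0.2,-20],"turn":[-0.05,0.03,-0.08]},{"grip":0,"linear":[2.3,-0.2,-45],"turn":[-0.05,0.03,-0.08]},{"grip":0,"linear":[2.3,-0.2,-65],"turn":[-0.05,0.03,-0.08]},{"grip":0,"linear":[2.3,-0.2,-80],"turn":[-0.05,0.03,-0.08]},{"grip":0,"linear":[2.3,-0.2,-90],"turn":[-0.05,0.03,-0.08]},{"grip":0,"linear":[2.3,-0.2,-95],"turn":[-0.05,0.03,-0.08]},{"grip":0,"linear":[2.3,-0.2,-95],"turn":[-0.05,0.03,-0.08]}])

```text
time: 40.25
tool_pos: [0.5172, 0.2487, 0.1548]
tool_rot: [3.141, 0.0, 1.893]
contact_force: [-0.7, -0.1, -1.5]
opening: 0.0137
```

```bash
python3 - <<'E'
from h import *
s=observe();print(s['tool_pos'],s['tool_rot'],s['contact_force'])
snap("scene","t_scene");snap("side","t_side")
crop("t_scene",305,140,405,250,6,"t_c1");crop("t_side",205,200,305,300,6,"t_c2")
E
```

```text
[0.51715496 0.24871389 0.15476297] [3.14132042e+00 3.58187337e-05 1.89326037e+00] [-0.69826622 -0.12760703 -1.48421301]
```

View pics/t_c1.png

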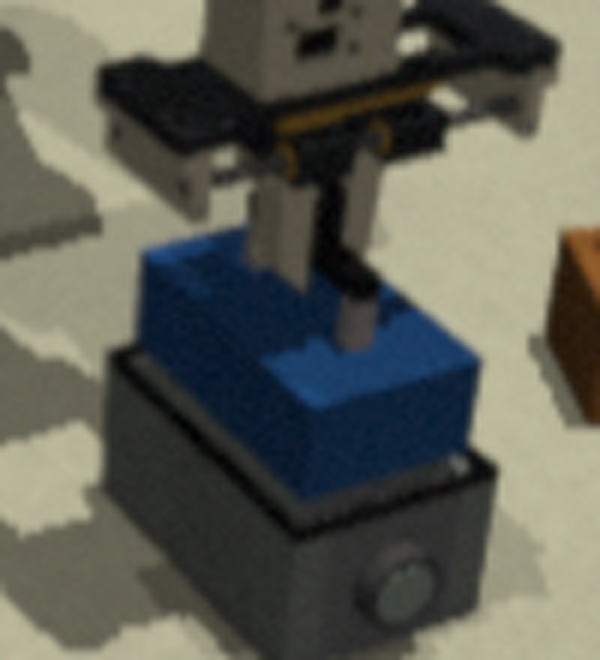

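View pics/t_c2.png

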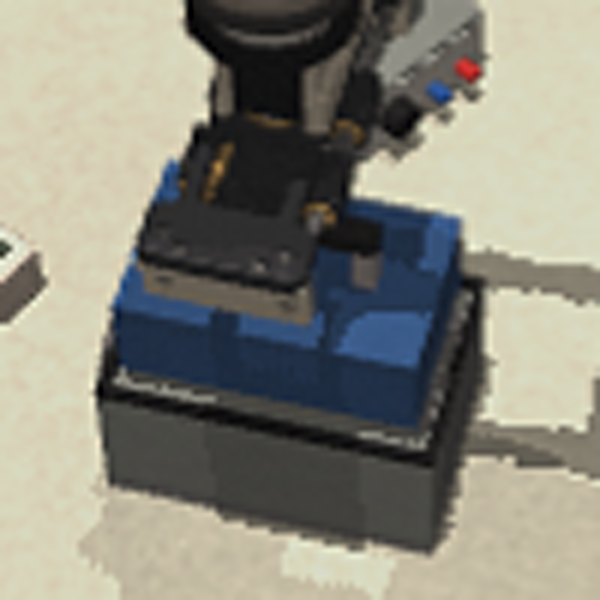

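Emit:
apply_moves(increments=[{"grip":0,"linear":[0,0,-4],"turn":[0,0,0]},{"grip":0,"linear":[0,0,-8],"turn":[0,0,0]},{"grip":0,"linear":[0,0,-11],"turn":[0,0,0]},{"grip":0,"linear":[0,0,-12],"turn":[0,0,0]},{"grip":0,"linear":[0,0,-12],"turn":[0,0,0]},{"grip":0,"linear":[0,0,-12],"turn":[0,0,0]}])

```text
time: 40.95
tool_pos: [0.5176, 0.2485, 0.143]
tool_rot: [3.141, -0.0, 1.893]
contact_force: [0.2, 0.2, -2.4]
opening: 0.0136
```

```bash
python3 - <<'E'
from h import *
s=observe();print(s['tool_pos'],s['tool_rot'],s['contact_force'])
snap("scene","u_scene");snap("side","u_side")
crop("u_scene",305,140,405,250,6,"u_c1");crop("u_side",205,200,305,300,6,"u_c2")
E
```

```text
[0.51755549 0.24852653 0.14295308] [ 3.14062544e+00 -4.82337611e-05  1.89271793e+00] [ 0.20840402  0.23861505 -2.35777938]
```

View pics/u_c1.png

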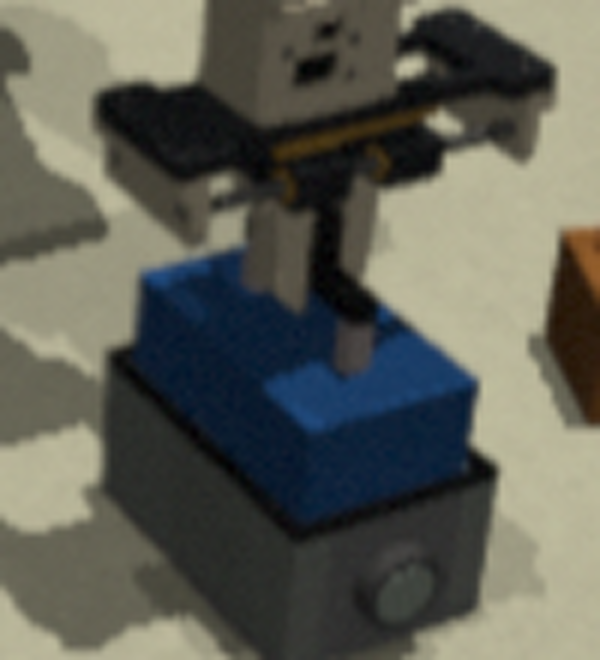

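View pics/u_c2.png

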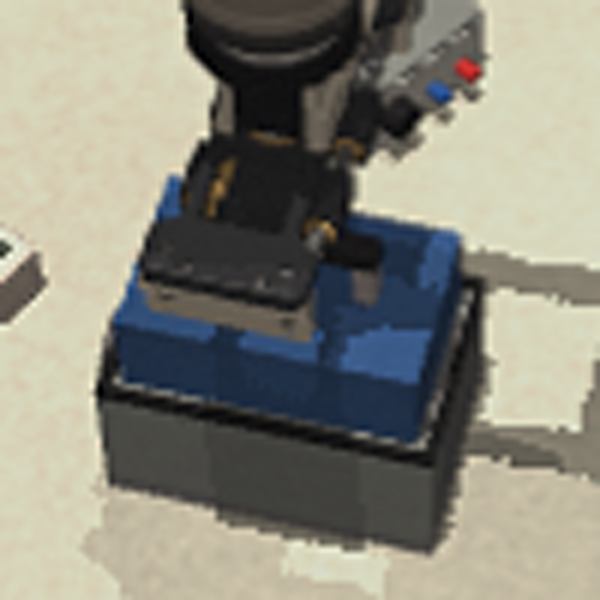

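Emit:
apply_moves(increments=[{"grip":0,"linear":[0,0,-1],"turn":[0,0,0]},{"grip":0,"linear":[0,0,-1.5],"turn":[0,0,0]},{"grip":0,"linear":[0,0,-1.5],"turn":[0,0,0]}])

```text
time: 41.35
tool_pos: [0.5174, 0.2482, 0.1422]
tool_rot: [3.141, 0.0, 1.893]
contact_force: [-3.1, -2.8, 4.7]
opening: 0.0136
```

Emit:
apply_moves(increments=[{"grip":0.5,"linear":[0,0,0],"turn":[0,0,0]},{"grip":0.5,"linear":[0,0,0],"turn":[0,0,0]},{"grip":0.5,"linear":[0,0,0],"turn":[0,0,0]},{"grip":0.5,"linear":[0,0,0],"turn":[0,0,0]},{"grip":0.5,"linear":[0,0,20],"turn":[0,0,0]},{"grip":0.5,"linear":[0,0,50],"turn":[0,0,0]},{"grip":0.5,"linear":[0,0,100],"turn":[0,0,0]},{"grip":0.5,"linear":[0,0,150],"turn":[0,0,0]},{"grip":0.3,"linear":[-40,-30,160],"turn":[0,0,0]},{"grip":0,"linear":[-80,-70,160],"turn":[0,0,0]}])

```text
time: 42.35
tool_pos: [0.4435, 0.1841, 0.3037]
tool_rot: [3.135, 0.0, 1.894]
contact_force: [0.7, -0.9, -0.1]
opening: 0.0347
```

```bash
python3 - <<'E'
from h import *
s=observe();print(s['tool_pos'],s['tool_rot'],s['contact_force'])
snap("scene","v_scene");snap("side","v_side")
crop("v_scene",240,160,400,280,5,"v_c1");crop("v_side",205,160,325,300,5,"v_c2")
E
```

```text
[0.44346707 0.184096   0.30368413] [3.13493697e+00 4.90550772e-04 1.89446273e+00] [ 0.68619435 -0.94682602 -0.09656576]
```

View pics/v_c1.png

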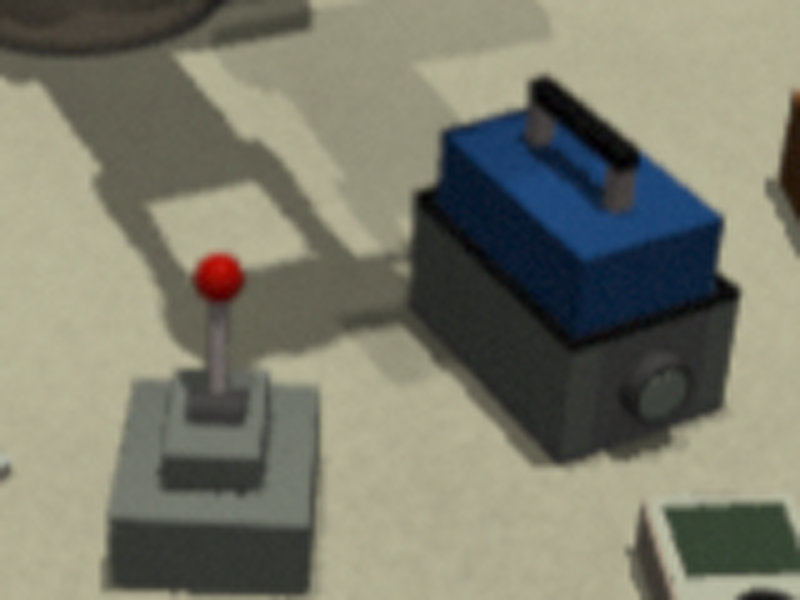

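View pics/v_c2.png

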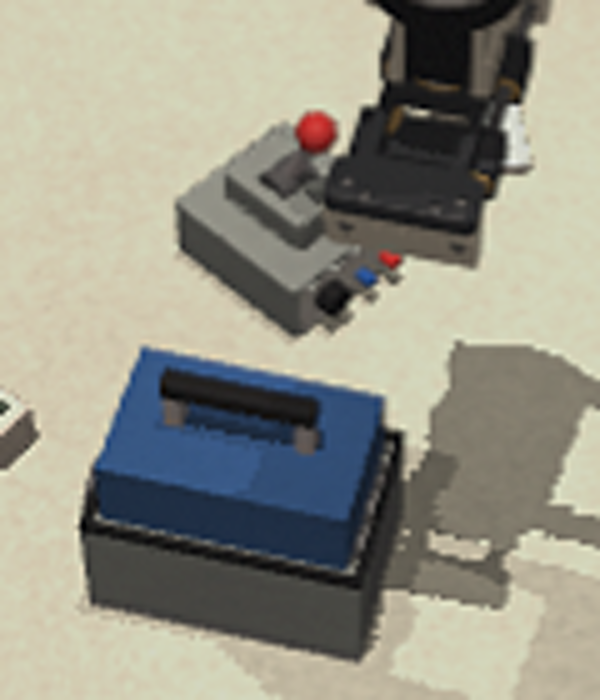

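Emit:
apply_moves(increments=[{"grip":0,"linear":[10,-40,0],"turn":[0,0,-1.2]},{"grip":0,"linear":[30,-80,0],"turn":[0,0,-2.4]},{"grip":0,"linear":[60,-110,0],"turn":[0,0,-3.6]},{"grip":0,"linear":[90,-133,0],"turn":[0,0,-4.67]},{"grip":0,"linear":[113,-133,-20],"turn":[0,0,-4.67]},{"grip":0,"linear":[113,-133,-60],"turn":[0,0,-4.67]},{"grip":0,"linear":[113,-133,-110],"turn":[0,0,-4.67]},{"grip":0,"linear":[113,-133,-150],"turn":[0,0,-4.67]},{"grip":0,"linear":[113,-133,-185],"turn":[0,0,-4.67]},{"grip":0,"linear":[113,-133,-185],"turn":[0,0,-4.67]}])

```text
time: 43.45
tool_pos: [0.5529, 0.051, 0.1116]
tool_rot: [-3.132, 0.001, 1.404]
contact_force: [0.6, 0.6, 0.1]
opening: 0.0004
```

```bash
python3 - <<'E'
from h import *
s=observe();print(s['tool_pos'],s['tool_rot'],s['opening'],s['contact_force'])
snap("scene","w_scene");snap("side","w_side")
crop("w_scene",230,150,350,280,5,"w_c1");crop("w_side",220,120,340,240,5,"w_c2")
E
```

```text
[0.55288195 0.05096933 0.11159792] [-3.13246277e+00  1.16894734e-03  1.40356735e+00] 0.0003890834071112106 [0.58695762 0.60885787 0.11536205]
```

View pics/w_c1.png

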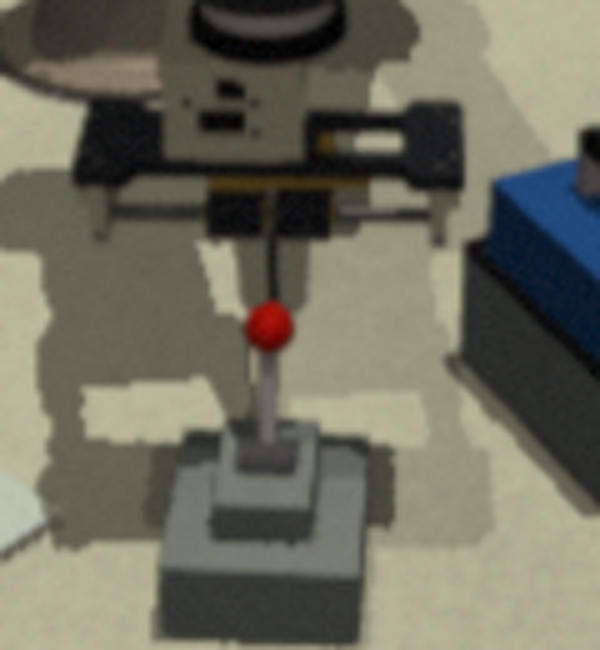

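View pics/w_c2.png

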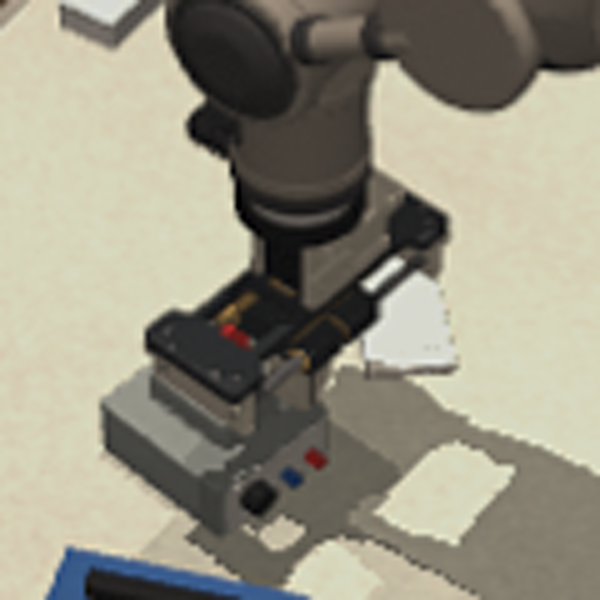

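Emit:
apply_moves(increments=[{"grip":0,"linear":[15,-2.5,2],"turn":[0,0,0]},{"grip":0,"linear":[23,-3.8,2],"turn":[0,0,0]},{"grip":0,"linear":[31,-5.1,2],"turn":[0,0,0]},{"grip":0,"linear":[39,-6.4,2],"turn":[0,0,0]},{"grip":0,"linear":[46,-7.6,2],"turn":[0,0,0]},{"grip":0,"linear":[53,-8.8,2],"turn":[0,0,0]},{"grip":0,"linear":[60,-10,2],"turn":[0,0,0]},{"grip":0,"linear":[67,-11.2,2],"turn":[0,0,0]},{"grip":0,"linear":[74,-12.4,2],"turn":[0,0,0]},{"grip":0,"linear":[79,-13.2,2],"turn":[0,0,0]}])

```text
time: 44.55
tool_pos: [0.6352, 0.0375, 0.118]
tool_rot: [-3.142, 0.0, 1.404]
contact_force: [-1.1, 0.1, -1.0]
opening: 0.0004
```

```bash
python3 - <<'E'
from h import *
s=observe();print(s['tool_pos'],s['tool_rot'],s['opening'],s['contact_force'])
snap("scene","x_scene")
crop("x_scene",230,150,350,280,5,"x_c1")
E
```

```text
[0.63519312 0.03747059 0.11795669] [-3.14155764e+00  9.10594418e-05  1.40361422e+00] 0.00042926856770785215 [-1.06366905  0.07462215 -1.0029738 ]
```

View pics/x_c1.png

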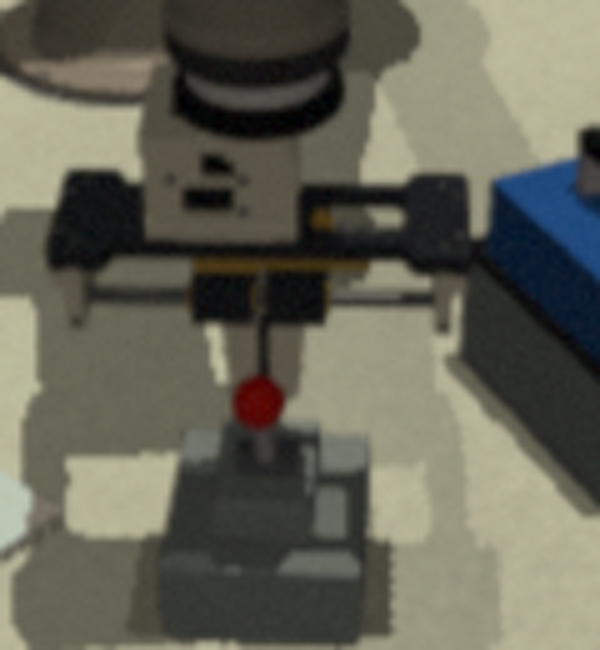

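Emit:
apply_moves(increments=[{"grip":0,"linear":[2,-0.3,0],"turn":[0,0,0]},{"grip":0,"linear":[4,-0.7,0],"turn":[0,0,0]},{"grip":0,"linear":[6,-1,0],"turn":[0,0,0]},{"grip":0,"linear":[8,-1.3,0],"turn":[0,0,0]},{"grip":0,"linear":[8,-1.3,0],"turn":[0,0,0]}])

```text
time: 45.1
tool_pos: [0.6381, 0.0371, 0.1179]
tool_rot: [-3.131, 0.001, 1.404]
contact_force: [-17.7, 1.4, 8.0]
opening: 0.0
```

Emit:
apply_moves(increments=[{"grip":0,"linear":[1,-0.2,0],"turn":[0,0,0]},{"grip":0,"linear":[2,-0.3,0],"turn":[0,0,0]},{"grip":0,"linear":[2,-0.3,0],"turn":[0,0,0]}])

```text
time: 45.4
tool_pos: [0.6384, 0.037, 0.1178]
tool_rot: [-3.127, 0.001, 1.404]
contact_force: [-23.7, 2.6, 10.4]
opening: 0.0003
```

Emit:
apply_moves(increments=[{"grip":0,"linear":[-15,2.5,0],"turn":[0,0,0]},{"grip":0,"linear":[-50,8,0],"turn":[0,0,0]},{"grip":0,"linear":[-90,12,30],"turn":[0,0,0]},{"grip":0,"linear":[-110,12,80],"turn":[0,0,0]},{"grip":0,"linear":[-130,0,130],"turn":[0,0,0]},{"grip":0,"linear":[-150,-30,180],"turn":[0,0,0]},{"grip":0,"linear":[-170,-70,200],"turn":[0,0,0]},{"grip":0,"linear":[-190,-110,210],"turn":[0,0,0]},{"grip":0,"linear":[-190,-150,210],"turn":[0,0,0]},{"grip":0,"linear":[-190,-150,210],"turn":[0,0,0]}])

```text
time: 46.4
tool_pos: [0.4544, -0.119, 0.3298]
tool_rot: [3.137, 0.003, 1.397]
contact_force: [0.4, 0.9, -0.6]
opening: 0.0008
```

```bash
python3 - <<'E'
from h import *
s=observe();print(s['tool_pos'],s['contact_force'])
snap("scene","y_scene");snap("side","y_side")
crop("y_scene",250,160,410,280,5,"y_c1");crop("y_side",205,150,325,300,5,"y_c2")
P=lambda th:[.6326+.986*.07*np.sin(th-.5),.0388-.165*.07*np.sin(th-.5),.072+.07*np.cos(th-.5)]
for th in(0,.8,.9,1.0):print(th,((proj("scene",P(th))[0]-[250,160]+.5)*5).round(1),((proj("side",P(th))[0]-[205,150]+.5)*5).round(1))
E
```

```text
[ 0.45436096 -0.11899256  0.3298001 ] [ 0.36824351  0.94422216 -0.58902462]
0 [170.2 281.3] [317.5 188.8]
0.8 [163.9 338.6] [252.9 139.1]
0.9 [163.2 351.1] [245.3 136.6]
1.0 [162.6 364.5] [238.1 135. ]
```

View pics/y_c1.png

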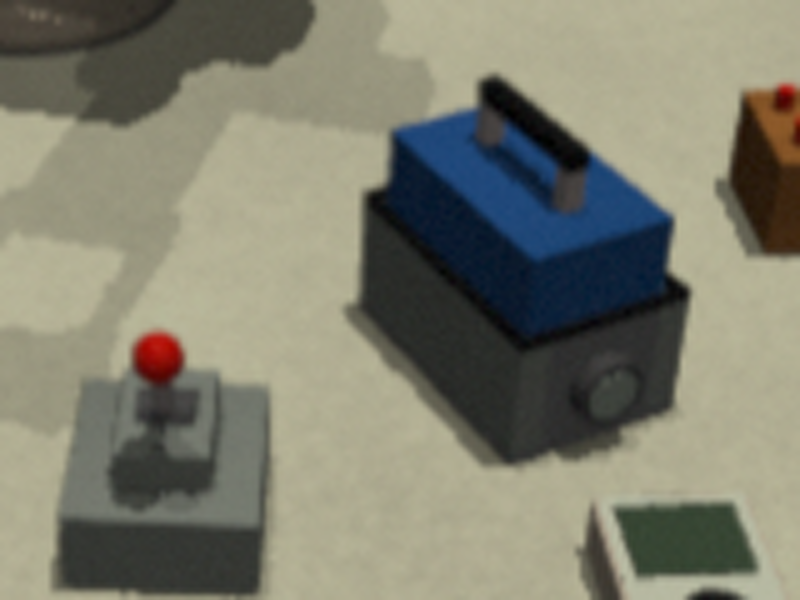

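View pics/y_c2.png

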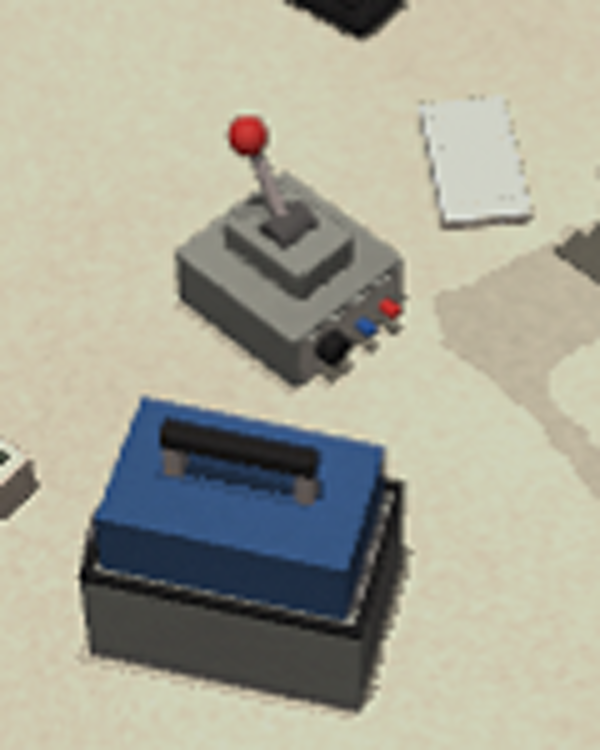

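View pics/y_scene.png

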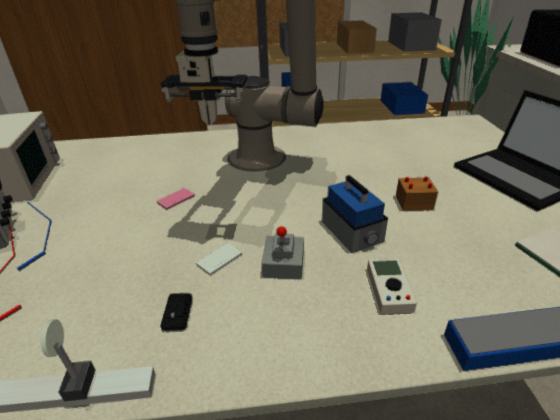

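```bash
python3 - <<'E'
from fit import *
def ball(n,src):
    im=cv2.imread(f"pics/{src}.png");h=cv2.cvtColor(im,cv2.COLOR_BGR2HSV)
    m=(cv2.inRange(h,(0,150,60),(8,255,255))|cv2.inRange(h,(172,150,60),(180,255,255)))
    x0,y0=(270,200) if n=="scene" else (245,165)
    x1,y1=(300,250) if n=="scene" else (285,200)
    ys,xs=np.nonzero(m[y0:y1,x0:x1]);w=h[y0+ys,x0+xs,1].astype(float)
    return np.array([x0+(xs.min()+xs.max())/2,y0+(ys.min()+ys.max())/2]),np.array([x0+xs.mean(),y0+ys.mean()]),len(xs)
r={}
for s in("a","b","v","y"):
    u1=ball("scene",s+"_scene");u2=ball("side",s+"_side")
    f=lambda X:np.r_[proj("scene",X)[0]-u1[1],proj("side",X)[0]-u2[1]]
    k=least_squares(f,[.62,.04,.13]);print(s,u1,u2,k.x.round(4),k.fun.round(2));r[s]=k.x
d=r['y']-r['b'];print(d,np.linalg.norm(d[:2]),np.degrees(np.arctan2(d[1],d[0])))
E
```

```text
a (array([283., 215.]), array([283.3015873 , 214.93650794]), 63) (array([267.5, 186. ]), array([267.60465116, 186.06976744]), 43) [0.6013 0.0437 0.1372] [ 0.03  0.01  0.03 -0.02]
b (array([283., 215.]), array([283.37096774, 214.9516129 ]), 62) (array([267.5, 186. ]), array([267.66666667, 186.        ]), 42) [0.6013 0.0437 0.1373] [-0.04 -0.02 -0.04  0.03]
v (array([283.5, 215. ]), array([283.23188406, 215.10144928]), 69) (array([267.5, 186. ]), array([267.66666667, 186.        ]), 42) [0.6015 0.0433 0.1369] [-0.02 -0.01 -0.02  0.02]
y (array([281. , 231.5]), array([281.01408451, 231.14084507]), 71) (array([254., 177.]), array([254.04761905, 176.83333333]), 42) [0.6601 0.0313 0.1331] [-0.06 -0.04 -0.07  0.06]
[ 0.05879075 -0.01234228 -0.00413071] 0.060072326838788305 -11.856253242802142
```

```bash
python3 - <<'E'
from h import *
snap("wrist","y_wrist")
print(proj("wrist",[[.6326,.0388,.133],[.4,0,.1],[.666,.033,.133]]))
E
```

```text
[[420.49255279 310.56819146]
 [364.36498711 123.09519569]
 [416.95528655 334.1505799 ]]
```

View pics/y_wrist.png

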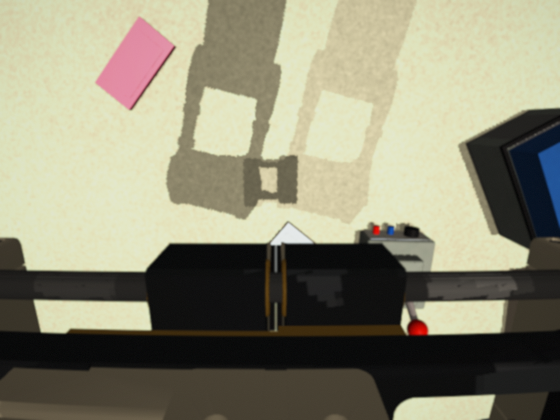

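Emit:
apply_moves(increments=[{"grip":0,"linear":[40,30,0],"turn":[0,0,0]},{"grip":0,"linear":[80,60,0],"turn":[0,0,0]},{"grip":0,"linear":[120,90,0],"turn":[0,0,0]},{"grip":0,"linear":[160,120,0],"turn":[0,0,0]},{"grip":0,"linear":[200,150,0],"turn":[0,0,0]},{"grip":0,"linear":[216,157,0],"turn":[0,0,0]},{"grip":0,"linear":[216,157,0],"turn":[0,0,0]},{"grip":0,"linear":[216,157,0],"turn":[0,0,0]}])

```text
time: 47.35
tool_pos: [0.6703, 0.0446, 0.3275]
tool_rot: [-3.141, 0.0, 1.406]
contact_force: [-0.2, -1.2, 0.5]
opening: 0.0004
```

```bash
python3 - <<'E'
from h import *
s=observe();print(s['tool_pos'],s['tool_rot'])
p,M=w2c("wrist");np.save("M_z.npy",M)
snap("wrist","z_wrist");crop("z_wrist",190,60,370,245,4,"z_c")
E
```

```text
[0.67032725 0.04455087 0.32745489] [-3.14059500e+00  3.91298577e-04  1.40600591e+00]
```

View pics/z_c.png

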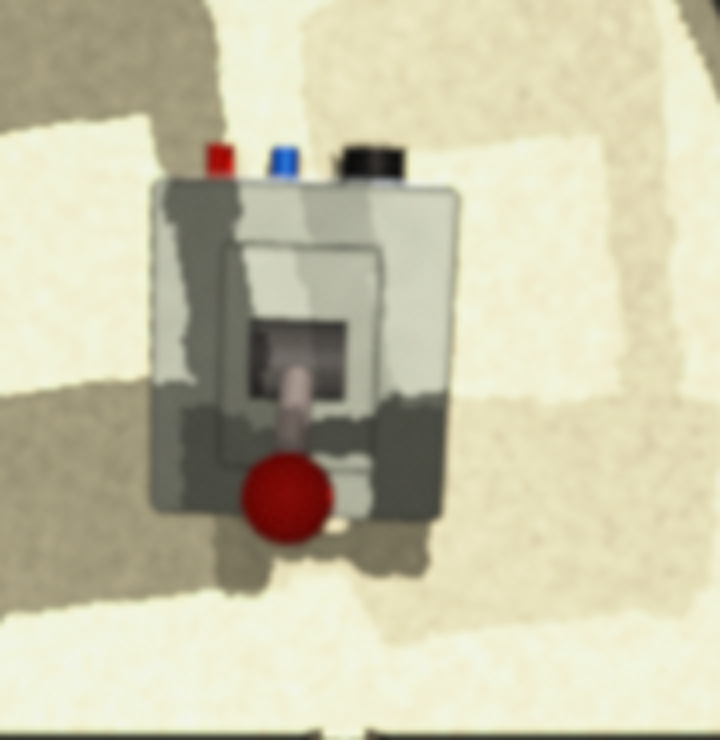

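```bash
python3 - <<'E'
from fit import *
M=np.load("M_z.npy");W=lambda *q:c((190,60),4,q)
o=[(W(153,180),(-.055,-.05,.05)),(W(460,188),(-.055,.05,.05)),(W(440,520),(.055,.05,.05)),(W(150,512),(.055,-.05,.05))]
f=lambda q:np.concatenate([proj("wrist",pose(q,[P]),M)[0]-uv for uv,P in o])
s=least_squares(f,[.633,.039,-.17]);print(s.x.round(4),np.degrees(s.x[2]),s.fun.round(2))
for th in(.8,.85,.9,.95,1.0):
    P=[(.07*np.sin(th-.5),0,.072+.07*np.cos(th-.5))]
    print(th,((proj("wrist",pose(s.x,P),M)[0]-[190,60]+.5)*4-.5).round(1))
print("slot mid",((proj("wrist",pose(s.x,[(0,0,.072)]),M)[0]-[190,60]+.5)*4-.5).round(1))
E
```

```text
[ 0.6271  0.0382 -0.2   ] -11.46056998427495 [-1.04 -1.19  0.52 -0.39  0.92  1.21 -0.37  0.64]
0.8 [287.7 454.7]
0.85 [287.6 466.4]
0.9 [287.5 477.8]
0.95 [287.4 488.6]
1.0 [287.4 499. ]
slot mid [298.4 359.3]
```

```bash
python3 - <<'E'
from h import *
snap("scene","zz_scene");crop("zz_scene",130,150,450,330,2.4,"zz_c")
E
```

```text
(no output)
```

View pics/zz_c.png

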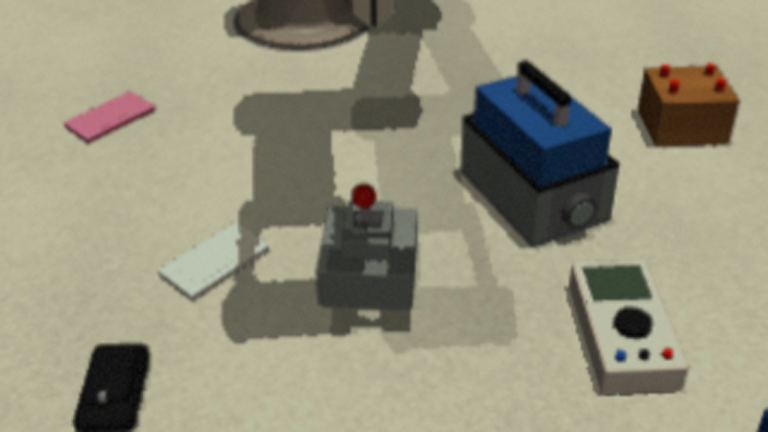

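The last picture shows the hood level inside the lip, the lever leaning to the on side, and the bystanders in their places. I'm handing in now.

```bash
python3 -c "
from cell import *
print(observe()['time']);hand_in()"
```

```text
47.45
the job is handed in; nothing more can be done
```

I finished the job in the order asked and handed it in at 47.5 s. The hood came off onto the table, and the yellow filter went into slot0 and the green into slot1. Only those two filters were on the table. The hood then went back on, and the lamp lever was pushed on last.

**Last checks**
- **Filters:** the top edges of both lay where a fully seated filter should show in the scene picture, to within about half a pixel.
- **Hood:** it sits level inside the lip in both the scene and side views.
- **Lever:** it was pushed against its end stop, at about 24 N. The close-up wrist view puts it at 1.0 rad, fully on.
- **Bystanders:** the mouse, resistor box and multimeter look unmoved.

**What failed or disagreed**
- The first try at gripping the yellow filter closed on top of it, because the tool stopped about 8 mm too high. I opened, lowered and gripped it again.
- The scene and side cameras together suggested the lever was only at about 0.9 rad. I trusted the wrist view and the end stop over that, since those cameras disagreed by a few millimetres on other objects too.

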